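Power up the bench variac and set it to 40

ROBOT

A 6-joint arm with a two-finger parallel gripper is mounted at the origin on the work surface. World frame = base frame: x ahead of the robot, y to its left, z up, the work surface at z = 0. Lengths are in m, angles in rad, forces in N, time in s.
With the tool pointing down it reaches from about 0.35 to 0.975 m from the base axis. Payload 4.9 kg.
Tool frame: the origin (TCP) lies midway between the tips of the shut fingers; the grasp point (between the pads) lies 19 mm behind it; z points along the fingers, y is the direction in which the jaws open and shut (so a half turn about z gives the same grasp; the last joint's range is limited). The gripper opens to 85 mm and grips with 20 to 120 N. Pads are 22 mm wide; open, the fingers measure 114 mm over their backs; the gripper's body (76 mm by 85 mm) begins 54 mm behind the grasp point. The pads swing forward as they close: fully open they stand 13 mm farther back than shut.
Start: joints at [1.198, 0.053, 1.613, -0, 1.476, -0.119], TCP at [0.157, 0.605, 0.203] pointing down, gripper open.
Joint ranges: [-3.01, 3.01], [-1.01, 2.22], [0.06, 2.58], [-1.02, 4.17], [0.09, 2.62], [-3.14, 3.14]. Speed limits (rad/s): [2.57, 2.57, 3.14, 3.14, 3.14, 3.14].

INTERFACE

Orientations are given as a unit quaternion [w, x, y, z].
In Python, from plant import state, grab_frame, camera_info, job_done, cut_out gives the robot as it stands.
- The arm moves only by the tool step_arm, never from a script. Its argument "moves" is a list of rows, each a list of 7 numbers: the shift along the tool's x, y, z in m, then the turn, a rotation vector about the tool's x, y, z in rad, then the finger opening in m, from 0 to 0.0854. A call has 1 to 8 rows; each row shifts and turns the commanded pose from where the row before left it, along the tool's axes as they then stand; what a row does not reach is not made up. A row lasts 1/10 s, in which the tool goes at most 50 mm and 8.59 degrees, less where a joint would pass 70% of its speed; a pose out of reach is approached as far as the arm can. A call is refused whole if a number of a shift passes 0.05 or a number of a turn 0.15, either way. A call with a gripper value outside its range is refused whole. The fingers move at their own pace and stop on an object; the grip force is fixed at half the most. Time passes only in rows, so rows that do not move let the fingers close. It gives the time, the measured TCP pose, the force and the opening at its end, in the units of the state.
- state(): the state, without advancing time (a new reading comes with each control period).
- grab_frame(name): name is "scene" or "top"; returns (picture, depth): 384x512x3 uint8, red, green, blue; 384x512 float32, m along the optical axis (not along the pixel's ray), 0 where there is no reading.
- camera_info(name): a dict with "intrinsics" (3x3 intrinsics, pixels), "world_from_camera" (4x4, takes a point from camera to world coordinates). Camera axes: x right, y down, z forward; pixel columns grow to the right and rows downward; lengths in m; the calibration is good to about 2 mm. A picture is of the moment at which its call begins. camera_info takes no time and is no camera call.
- job_done(): hands the job in, once; it reports no verdict.
Trained networks look in the newest picture that a camera, given by its name, has taken for a name from the list of things; names that differ only in an ending like _2 or _b are one class to them, and where a whole thing is asked for, a point or a joint stands for the part that bears it (a point fixed in the world has none). Each returns a list of dicts, best first, with "conf" (0 to 1); they miss things now and then, are a little off and sometimes report something else, mostly with a low value. They report only what shows in the picture. A call takes as long as a camera call.
- cut_out(camera, query): "mask" (384x512 bool, what is visible of it) and "point" ([column, row] in pixels, amid what is visible of it).
The state is a dict: "time": time; "joint_pos": joint angles; "joint_vel": joint speeds; "joint_efforts": joint torques, N m; "tool_pos": TCP position; "tool_rot": TCP orientation; "contact_force": force on the tool from outside, world axes, zero at the start; "ft_torque": the same for the moment, N m; "gripper_width": opening from 0.0 (shut) to 1.0 (fully open).
Only numpy, scipy, OpenCV 4.12 (cv2) and the standard library are available. Lean on these libraries where they do the work, as an engineer would, in place of code of your own. Each camera call takes 0.05 s, during which the arm holds its last target.

TASK

The bench variable transformer in the fume cupboard was left off with its dial turned up. Power it up properly: with your fingertips, without gripping the knob, push the dial gently back down to its zero stop, flip the toggle switch on with the dial still at zero, then push the dial up until its white index mark lines up with the fourth long scale line clockwise from the thick zero line (40). Let go and leave the glassware and bottles where they stand.

Things in the scene. Friction and masses are not known exactly. Their poses are not given: they have to be found in the camera images.
- variac: Bench variable transformer, cannot be moved: grey case 200 x 300 mm (own x by y), flat white top deck 130 mm above the bench. Origin: centre of its underside; own z up, front faces own -x (the robot at yaw 0). On the deck, in own x, y mm: dial axis at 0, +60; toggle switch pivot at -45, -95; panel voltmeter, 12 mm high, 60 x 72 mm, centred at +55, -95.
- dial (a joint): Dial angle, rad. 0 = index on the zero line, at the stop; grows clockwise seen from above, 0.5236 per long line; upper stop 5.236. The line wanted is at 2.094. In the variac's frame the index points 150 degrees minus this angle, anticlockwise from own +x. Stiff (about 0.10 N m of friction); stays where it is left.
- dial_grip (a point): On the dial's axis, 152.5 mm above the bench, own x along the bar to the index. Black pointer knob: skirt 100 mm across, its flat top 138.5 mm above the bench; on it a grip bar, top 166.5 mm above the bench, 16 mm wide to 38 mm from the axis, then a 9 mm wide nose to 48 mm; tail ends 30 mm behind the axis; hub 34 mm across. Push sideways on the bar near the index end.
- index (a point): Tip of the pointer nose, 48 mm from the dial axis, same height as dial_grip. A white line runs along the top of the bar to this end.
- line_40 (a point): Middle of the scale line to set, the fourth long line clockwise after the zero line; 64 mm from the dial axis, 132 mm above the bench.
- zero_line (a point): Middle of the thick zero line, 64 mm from the dial axis on the 150 mm aluminium scale plate, 132 mm above the bench. Black scale lines lie 55 (short ones 64) to 73 mm from the axis: long every 30 degrees, a short one midway. Zero is at the front left; values rise clockwise to the eleventh long line at front right; the 60 degree gap at the front has none.
- switch (a joint): Angle of the toggle switch, rad. 0 = off, the paddle leans 0.45 rad from upright towards the variac's front (own -x); 0.9 = on, it leans 0.45 rad to the back (own +x). Stiff (about 0.05 N m) and stays where it is left, so push it right over to its stop.
- switch_pivot (a point): Pivot of the toggle, 135 mm above the bench (1 mm over a bezel 44 x 34 mm). The black paddle is 9 mm thick and 18 mm wide (along own y) and ends 34 mm from the pivot.
- switch_tip (a point): Free end of the toggle's paddle.
- wash_bottle_a: Loose white wash bottle with red cap and spout, 68 mm across, 187 mm high; origin under its centre. Leave alone.
- wash_bottle_b: Loose all-white wash bottle, 68 mm across, 187 mm high, behind the variac; origin under its centre. Leave alone.
- flask: Loose conical amber flask, 80 mm across, 109 mm high, beside the variac's switch end; origin under its centre. Leave alone.
- beaker: Loose glass beaker, 68 mm across, 90 mm high, beside the variac's dial end; origin under its centre. Leave alone.
- cap: Loose blue screw cap, 36 mm across, 22 mm high, lying on the variac's deck near its front edge between dial and switch; origin under its centre. Leave alone.
- vial: Loose small glass vial with white lid, 24 mm across, 53 mm high, standing on the variac's deck near its back edge; origin under its centre. Leave alone.
- torch: Loose black torch lying on the bench, 120 mm long, 32 mm thick; origin under its middle. Leave alone.

How it is judged:
On the way, in this order (a step that is already met when the one before it is completed fails the run):
1. the dial is turned back to its zero stop with the switch off (value of joint dial below 0.08 rad and value of joint switch below 0.3 rad), for 0.1 s.
2. the toggle switch is on with the dial still at zero (value of joint dial below 0.12 rad and value of joint switch above 0.75 rad), for 0.1 s.
At the end, for the whole second after the job is handed in: The dial's index is at rest within 5 degrees (0.09 rad) of the fourth long line after zero (2.094 rad) and the toggle switch is on (value of joint dial between 2.004 and 2.184 rad and value of joint switch above 0.75 rad and velocity of joint dial between -0.02 and 0.02 rad/s); the robot touches nothing.
It fails at once if the variac's knob, switch or case is pressed or gripped with more than 30 N (contact force between the fingers and variac above 30 N).
It fails at once if a bottle, flask, beaker, cap, vial or torch is moved by more than 15 mm or lifted (distance of any of wash_bottle_a, wash_bottle_b, flask, beaker, cap, vial, torch from where it was at the start of the episode above 0.015 m).
It also fails if it takes over 58 s, if anything falls off the work surface, if the arm or the gripper's body presses on something with over 40 N, if the wrist force passes 120 N, or if a joint passes its speed limit or range.

## Working session

There is one attempt and no reset: what is moved stays moved. The work goes in short steps, Python scripts to look and compute and a tool call to move; the robot and the scene stay as the last step left them, time stands still between calls to the robot, and variables do not carry over. Pictures are saved under pics/ and viewed, and the job is handed in when it is done.

Besides the shell and the picture viewer there is one more tool, called after "Emit:" as name(argument=value, ...), one argument or row to a line, values as JSON. step_arm: Moves the arm, as the interface text tells. Its arguments: {"type":"object","properties":{"moves":{"type":"array"}},"required":["moves"]}

```bash
mkdir -p pics; ls; python3 - <<'E'
from plant import *
import cv2, numpy as np
s=state(); print({k:np.round(v,3).tolist() for k,v in s.items()})
for n in("scene","top"):
    p,d=grab_frame(n); cv2.imwrite(f"pics/{n}0.png",p[:,:,::-1]); np.save(f"pics/{n}0.npy",d)
    c=camera_info(n); print(n,np.round(c["intrinsics"],1).tolist(),np.round(c["world_from_camera"],3).tolist())
E
```

```text
pics
{'time': 0.0, 'joint_pos': [1.198, 0.053, 1.614, 0.0, 1.476, -0.119], 'joint_vel': [-0.0, -0.0, -0.003, -0.001, 0.002, -0.001], 'joint_efforts': [-0.001, -39.368, -37.018, -0.0, 0.007, 0.0], 'tool_pos': [0.157, 0.604, 0.202], 'tool_rot': [-0.0, 0.127, 0.992, -0.001], 'contact_force': [0.452, -0.335, 0.595], 'ft_torque': [-0.026, -0.057, 0.03], 'gripper_width': 1.005}
scene [[362.8, 0.0, 255.4], [0.0, 362.8, 192.3], [0.0, 0.0, 1.0]] [[0.086, 0.774, -0.627, 1.297], [0.996, -0.073, 0.046, -0.098], [-0.01, -0.629, -0.777, 0.967], [0.0, 0.0, 0.0, 1.0]]
top [[484.7, 0.0, 253.7], [0.0, 484.7, 202.2], [0.0, 0.0, 1.0]] [[0.02, -0.977, 0.21, 0.295], [-1.0, -0.02, 0.001, -0.041], [0.003, -0.21, -0.978, 1.577], [0.0, 0.0, 0.0, 1.0]]
```

View pics/scene0.png

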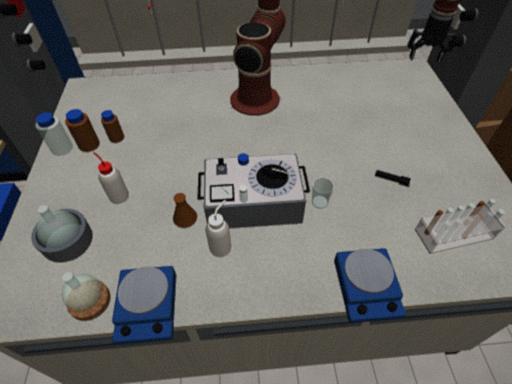

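View pics/top0.png

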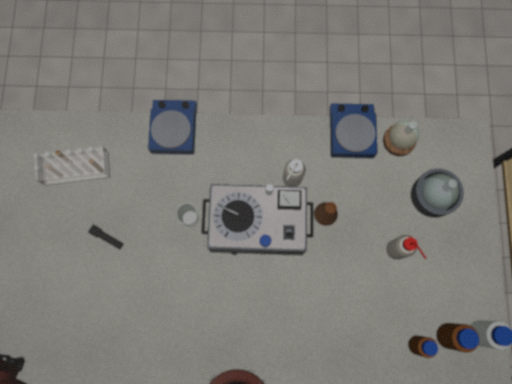

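The scene view shows the variac at about (255,190), dial at (272,178), switch at (221,167) and cap at (243,159). In the top view the dial is at (238,215), the switch at (289,231), and the pointer aims left and slightly up. Next I'll zoom in and run the networks.

```bash
cat > h.py <<'E'
import numpy as np, cv2
from plant import *
C={n:camera_info(n) for n in("scene","top")}
def ray(n,uv):
    K=np.array(C[n]["intrinsics"]);T=np.array(C[n]["world_from_camera"])
    d=T[:3,:3]@np.linalg.solve(K,[uv[0],uv[1],1.]);return T[:3,3],d
def at_z(n,uv,z):
    o,d=ray(n,uv);return o+d*(z-o[2])/d[2]
def proj(n,P):
    K=np.array(C[n]["intrinsics"]);T=np.array(C[n]["world_from_camera"])
    P=np.atleast_2d(P);q=(P-T[:3,3])@T[:3,:3]@K.T;return q[:,:2]/q[:,2:]
def tri(uvs):
    A=np.zeros((3,3));b=np.zeros(3)
    for n,uv in uvs.items():
        o,d=ray(n,uv);d=d/np.linalg.norm(d);M=np.eye(3)-np.outer(d,d);A+=M;b+=M@o
    return np.linalg.solve(A,b)
def crop(p,box,s,f):
    u0,v0,u1,v1=box;cv2.imwrite(f,cv2.resize(p[v0:v1,u0:u1,::-1],None,fx=s,fy=s,interpolation=cv2.INTER_CUBIC))
E
python3 - <<'E'
from h import *
for n,b in(("scene",(190,140,320,240)),("top",(195,175,325,260))):
    p=cv2.imread(f"pics/{n}0.png")[:,:,::-1]; crop(p,b,6,f"pics/{n}0z.png")
for q in("variac","dial_grip","index","switch_pivot","switch_tip","line_40","zero_line","cap","vial","flask","beaker","wash_bottle_b","torch"):
    r={}
    for n in C:
        for o in cut_out(n,q)[:2]: print(q,n,round(o["conf"],2),np.round(o["point"],1),o["mask"].sum()); r.setdefault(n,o["point"])
    if len(r)==2: print("   ",np.round(tri(r),4))
E
```

```text
variac scene 0.94 [253.6 191.8] 6536
variac scene 0.7 [216.5 234.9] 896
variac top 0.61 [256.3 219.9] 7025
    [ 0.5644 -0.0493  0.062 ]
dial_grip scene 0.62 [271.2 177.7] 649
dial_grip top 0.88 [234.9 217.5] 814
    [0.5598 0.0116 0.1192]
index scene 0.81 [273.9 175.9] 640
index top 0.85 [237.9 218.6] 801
index top 0.51 [400.3 244.7] 619
    [0.5567 0.0112 0.1236]
switch_pivot scene 0.64 [256.5 189.1] 6737
switch_pivot top 0.8 [254.4 218.8] 6829
    [ 0.5654 -0.0415  0.0759]
switch_tip scene 0.39 [218.8 162. ] 54
switch_tip scene 0.29 [319.2 193.7] 540
line_40 scene 0.88 [254.6 190.5] 6617
line_40 top 0.84 [253.1 219.6] 6822
    [ 0.5639 -0.0425  0.0675]
zero_line scene 0.68 [257.1 191.4] 6757
zero_line top 0.92 [257.1 217.2] 6857
zero_line top 0.2 [400.1 246.3] 599
    [ 0.5717 -0.0451  0.0723]
cap scene 0.41 [245.2 160.5] 116
cap top 0.7 [263.5 240.6] 114
    [ 0.4896 -0.0704  0.1311]
vial scene 0.68 [323.9 192.1] 549
vial scene 0.61 [244.7 154.8] 111
vial top 0.43 [323.5 214.5] 499
    [ 0.633  -0.0552  0.2361]
flask scene 0.58 [181.9 212.4] 583
flask top 0.74 [323.  213.4] 463
    [ 0.5978 -0.2748  0.0248]
beaker scene 0.63 [320.4 193.6] 541
beaker scene 0.45 [254.9 191.8] 6546
beaker top 0.67 [188.3 214.8] 433
beaker top 0.34 [257.8 218.4] 6855
    [0.5791 0.1683 0.0456]
wash_bottle_b scene 0.88 [218.5 234.3] 886
wash_bottle_b top 0.78 [295.3 174. ] 482
wash_bottle_b top 0.7 [402.9 246.5] 656
    [ 0.7169 -0.1687  0.0656]
torch scene 0.7 [394.6 179. ] 218
torch scene 0.67 [257.4 191.3] 6755
```

View pics/scene0z.png

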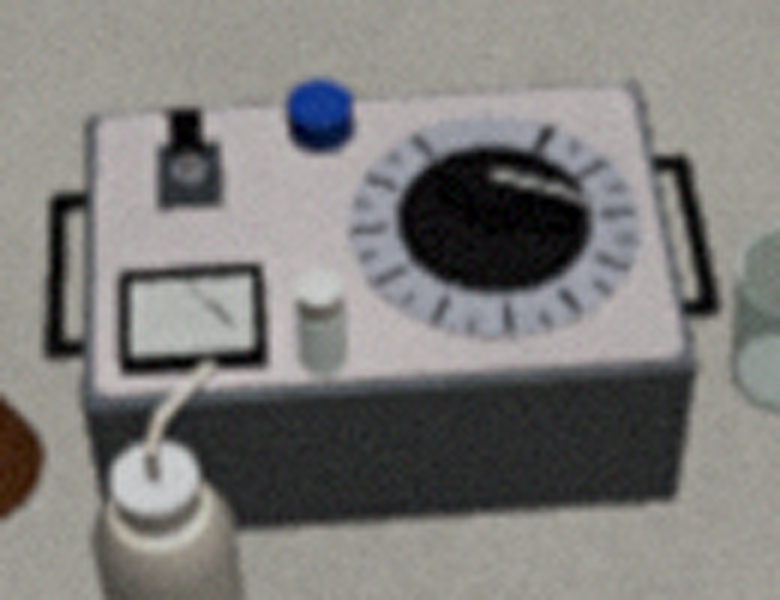

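View pics/top0z.png

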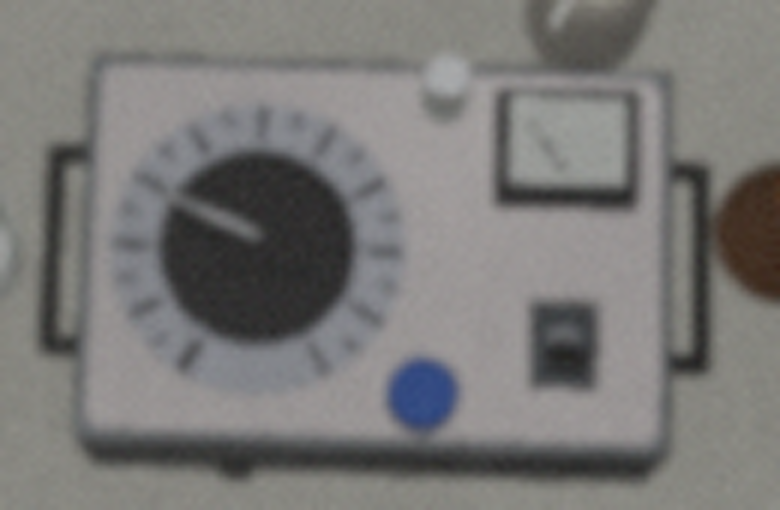

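Scene crop: the pointer aims at roughly the third long line, the switch paddle leans to the front (off), and the cap sits next to the dial at the front. In the top crop, the dial centre is at (258,245), the zero line at (187,357), the switch bezel at (565,345) and the cap at (423,395). Now I'll fit the variac pose using both views.

```bash
cat > fit.py <<'E'
from h import *
from scipy.optimize import least_squares
cv=lambda c,o:((c[0]+.5)/6-.5+o[0],(c[1]+.5)/6-.5+o[1])
S=(190,140);T=(195,175)
# own (x,y,z) -> crop pixels
obs=[
("top",(.1,.15,.130),cv((95,60),T)),("top",(.1,-.15,.130),cv((668,75),T)),("top",(-.1,.15,.130),cv((80,436),T)),("top",(-.1,-.15,.130),cv((660,450),T)),
("top",(0,.06,.132),cv((258,246),T)),("top",(-.045,-.095,.134),cv((564,345),T)),("top",(.055,-.095,.142),cv((567,147),T)),
("scene",(-.1,.15,.130),cv((640,83),S)),("scene",(-.1,-.15,.130),cv((90,117),S)),("scene",(.1,-.15,.130),cv((90,397),S)),("scene",(.1,.15,.130),cv((692,365),S)),
("scene",(0,.06,.132),cv((495,228),S)),("scene",(-.045,-.095,.134),cv((190,175),S)),("scene",(.055,-.095,.142),cv((193,318),S))]
def w(p,o): 
    c,s=np.cos(p[2]),np.sin(p[2]);o=np.atleast_2d(o);return np.c_[p[0]+c*o[:,0]-s*o[:,1],p[1]+s*o[:,0]+c*o[:,1],o[:,2]+p[3]]
def res(p,f=obs): return np.concatenate([(proj(n,w(p,o))[0]-uv) for n,o,uv in f])
for nm,f in(("both",obs),("top",[o for o in obs if o[0]=="top"]),("scene",[o for o in obs if o[0]=="scene"])):
    g=(lambda p:res(p,f)) if nm=="both" else (lambda p:res(np.r_[p,0],f))
    r=least_squares(g,[.56,-.045,0,0] if nm=="both" else [.56,-.045,0])
    print(nm,np.round(r.x,4),np.round(g(r.x).reshape(-1,2),1).tolist())
    if nm=="both": P=r.x
P[3]=0
np.save("pose.npy",P)
print("dial",w(P,(0,.06,.132)),"sw",w(P,(-.045,-.095,.135)))
a,b=[at_z("top",cv(c,T),.1665) for c in((258,240),(178,196))]
print("idx ang top",np.degrees(np.arctan2(*(b-a)[[1,0]])-P[2]))
ax=w(P,(0,.06,.1665))[0];print("from axis",np.degrees(np.arctan2(*(b-ax)[[1,0]])-P[2]),np.linalg.norm((b-ax)[:2]))
a,b=[at_z("scene",cv(c,S),.1665) for c in((495,175),(583,196))]
print("idx ang scene",np.degrees(np.arctan2(*(b-a)[[1,0]])-P[2]),np.linalg.norm((b-ax)[:2]),np.degrees(np.arctan2(*(b-ax)[[1,0]])-P[2]))
z=at_z("top",cv((187,357),T),.132);print("zero ang",np.degrees(np.arctan2(*(z-ax)[[1,0]])-P[2]),np.linalg.norm((z-ax)[:2]))
print("cap own",at_z("top",cv((423,393),T),.152), at_z("scene",cv((320,97),S),.152),"vial",at_z("top",cv((447,75),T),.183),at_z("scene",cv((320,287),S),.183))
E
python3 fit.py
```

```text
both [ 0.5629 -0.0515 -0.0107 -0.0057] [[-0.5, -1.1], [1.0, -0.6], [-1.4, 0.8], [1.8, 1.5], [0.2, 0.5], [-0.1, 0.1], [0.1, 0.2], [0.2, -0.6], [-0.1, -0.6], [-1.0, 2.3], [1.5, 0.8], [0.2, -0.5], [0.4, 0.3], [0.2, -0.5]]
top [ 0.5626 -0.0509 -0.0079] [[-1.0, -1.3], [0.9, -1.1], [-1.6, 0.8], [1.9, 1.3], [-0.1, 0.3], [-0.1, -0.1], [-0.0, -0.2]]
scene [ 0.5666 -0.0521 -0.0145] [[0.4, -0.9], [-0.4, -1.2], [-1.6, 2.0], [1.6, 0.8], [0.1, -0.8], [0.1, -0.1], [-0.2, -0.8]]
dial [[0.56358983 0.00854583 0.132     ]] sw [[ 0.51693245 -0.14596336  0.135     ]]
idx ang top 62.658140802930824
from axis 65.56302357877465 0.043487084033965256
idx ang scene 67.08339552495175 0.044721941348574636 63.81448268225986
zero ang 149.44979155345305 0.06638500193412399
cap own [ 0.48835907 -0.07517067  0.152     ] [ 0.48845607 -0.07625307  0.152     ] vial [ 0.64236515 -0.08387644  0.183     ] [ 0.64362644 -0.0851041   0.183     ]
```

Emit:
step_arm(
  moves=[
    [0,0,-0.025,0,0,0,0],
    [-0.02,-0.015,-0.02,0,0,0,0],
    [-0.036,-0.0275,0,0,0,0,0],
    [-0.036,-0.0275,0,0,0,0,0],
    [-0.036,-0.0275,0,0,0,0,0],
    [-0.036,-0.0275,0,0,0,0,0],
    [-0.036,-0.0275,0,0,0,0,0],
    [-0.036,-0.0275,0,0,0,0,0],
  ],
)

```text
time: 2.2
tool_pos: [0.341, 0.37, 0.2487]
tool_rot: [0.0, 0.126, 0.992, 0.0]
contact_force: [0.9, 0.6, -0.0]
gripper_width: -0.001
```

Emit:
step_arm(
  moves=[
    [-0.036,-0.0275,0,0,0,0,0],
    [-0.036,-0.0275,0,0,0,0,0],
    [-0.036,-0.0275,0,0,0,0,0],
    [-0.036,-0.0275,0,0,0,0,0],
    [-0.036,-0.0275,0,0,0,0,0],
    [-0.036,-0.0275,0,0,0,0,0],
    [-0.036,-0.0275,0,0,0,0,0],
    [-0.02,-0.015,0,0,0,0,0],
  ],
)

```text
time: 3.0
tool_pos: [0.5528, 0.0995, 0.2484]
tool_rot: [0.0, 0.128, 0.992, -0.0]
contact_force: [0.7, -0.3, 0.7]
gripper_width: 0.003
```

```bash
cat > go.py <<'E'
from h import *
import sys
P=np.load("pose.npy")
AX=np.array([.5636,.0085]);SW=np.array([.5169,-.146]);YAW=-0.01
def cur():
    s=state();w,x,y,z=s["tool_rot"]
    R=cv2.Rodrigues(np.zeros(3))[0]
    from scipy.spatial.transform import Rotation as Ro
    R=Ro.from_quat([x,y,z,w]).as_matrix();return s,np.array(s["tool_pos"]),R
def info():
    s,p,R=cur();psi=np.degrees(np.arctan2(R[1,0],R[0,0]))%360
    print("t %.2f p %s psi %.2f tilt %.3f F %s M %s w %.3f j6 %.2f"%(s["time"],np.round(p,4),psi,np.degrees(np.arccos(-R[2,2])),np.round(s["contact_force"],1),np.round(s["ft_torque"],2),s["gripper_width"],s["joint_pos"][5]))
    return p,R,psi
def to(target,psit):
    p,R,psi=info();d=R.T@(np.array(target)-p)
    print("tool shift to target",np.round(d,4)," turn tool z rad",round(-np.radians((psit-psi+180)%360-180),4))
def dialframe(alpha,r,off,z):
    """alpha world deg of bar; off ccw tangential"""
    a=np.radians(alpha);return [*(AX+r*np.array([np.cos(a),np.sin(a)])+off*np.array([-np.sin(a),np.cos(a)])),z]
E
python3 - <<'E'
from go import *
to(dialframe(64,.036,-.031,.25),154)
p,d=grab_frame("top");crop(p,(195,175,325,260),6,"pics/top1z.png")
p,d=grab_frame("scene");crop(p,(170,100,340,230),4.5,"pics/scene1z.png")
E
```

```text
t 3.00 p [0.5528 0.0995 0.2484] psi 165.30 tilt 0.041 F [ 0.7 -0.3  0.7] M [0.09 0.   0.01] w 0.003 j6 -1.27
tool shift to target [-0.071  -0.0561 -0.0016]  turn tool z rad 0.1972
```

Emit:
step_arm(
  moves=[
    [-0.035,-0.028,0,0,0,0,0],
    [-0.036,-0.028,0,0,0,0,0],
    [0,0,0,0,0,0.1,0],
    [0,0,0,0,0,0.1,0],
    [0,0,0,0,0,0,0],
  ],
)

```text
time: 3.6
tool_pos: [0.6058, 0.0309, 0.2483]
tool_rot: [-0.0, 0.225, 0.974, 0.0]
contact_force: [0.2, 0.0, 0.5]
gripper_width: -0.005
```

```bash
python3 - <<'E'
from go import *
to(dialframe(64,.036,-.031,.25),154)
p,d=grab_frame("top");crop(p,(195,175,325,260),6,"pics/top2z.png")
p,d=grab_frame("scene");crop(p,(170,100,340,230),4.5,"pics/scene2z.png")
E
```

```text
t 3.60 p [0.6058 0.0309 0.2483] psi 154.03 tilt 0.030 F [0.2 0.  0.5] M [ 0.    0.06 -0.02] w -0.005 j6 -1.19
tool shift to target [-0.0029 -0.0026 -0.0017]  turn tool z rad 0.0005
```

View pics/scene2z.png

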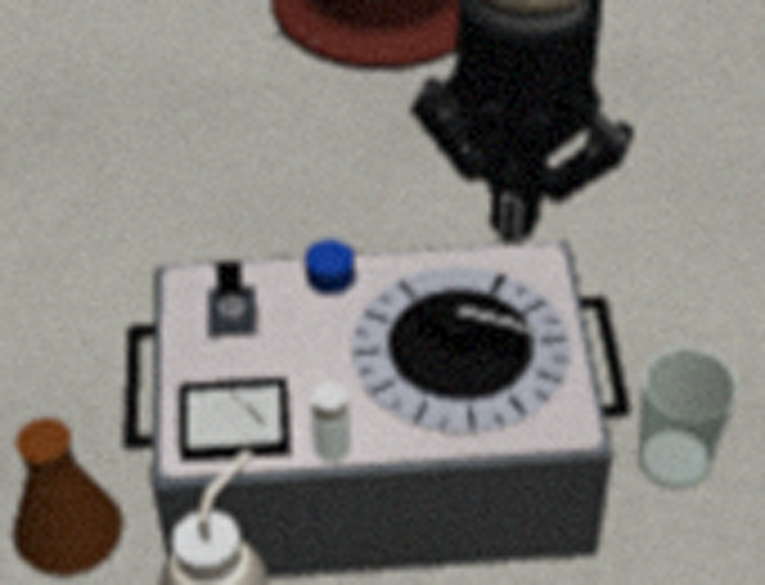

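View pics/top2z.png

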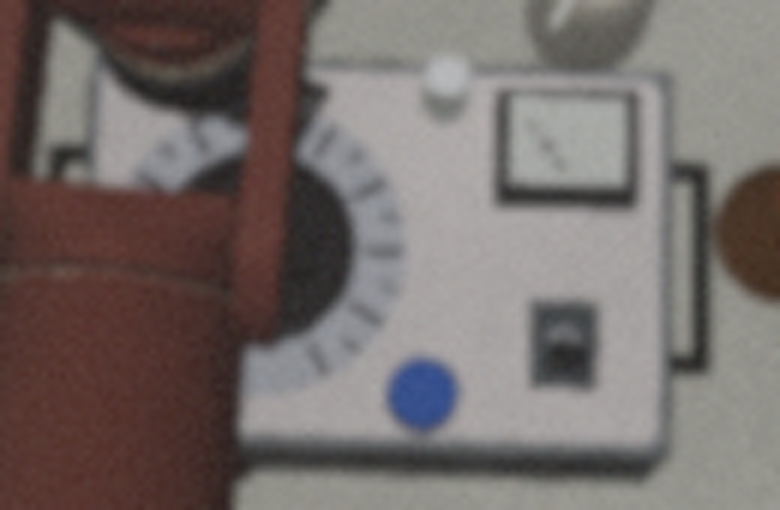

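The scene crop shows the shut fingertip at (512,235), well above the dial, with the pointer still at its start angle. The top view is mostly blocked by the arm.

```bash
python3 - <<'E'
from go import *
s,p,R=cur(); print(proj("scene",p))
print((512.5/4.5-.5+170,235.5/4.5-.5+100))
E
```

```text
[[283.29632655 158.58173017]]
(283.3888888888889, 151.83333333333334)
```

Emit:
step_arm(
  moves=[
    [-0.003,-0.003,0.02,0,0,0,0],
    [0,0,0.02,0,0,0,0],
    [0,0,0.02,0,0,0,0],
    [0,0,0.02,0,0,0,0],
    [0,0,0.01,0,0,0,0],
    [0,0,0.01,0,0,0,0],
    [0,0,0,0,0,0,0],
  ],
)

```text
time: 4.4
tool_pos: [0.6066, 0.0266, 0.1472]
tool_rot: [-0.001, 0.225, 0.974, -0.0]
contact_force: [0.0, 0.0, -0.0]
gripper_width: 0.002
```

```bash
python3 - <<'E'
from go import *
to(dialframe(64,.036,-.019,.148),154)
p,d=grab_frame("scene");crop(p,(210,130,320,220),7,"pics/scene3z.png")
E
```

```text
t 4.40 p [0.6066 0.0266 0.1472] psi 154.05 tilt 0.116 F [ 0.  0. -0.] M [ 0.07  0.01 -0.03] w 0.002 j6 -1.20
tool shift to target [ 0.0117  0.0009 -0.0008]  turn tool z rad 0.0009
```

View pics/scene3z.png

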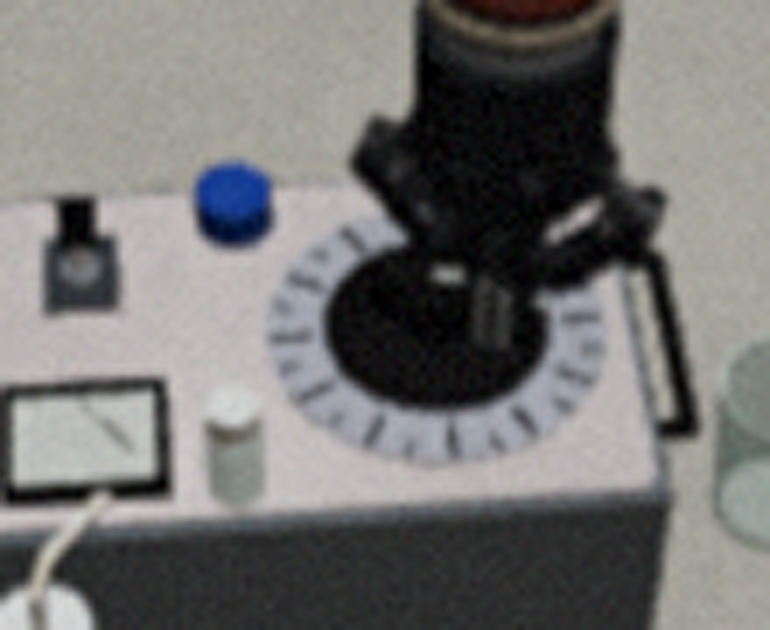

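```bash
python3 - <<'E'
from go import *
s,p,R=cur(); print(proj("scene",p))
pic,d=grab_frame("scene")
T=np.array(C["scene"]["world_from_camera"]);K=np.array(C["scene"]["intrinsics"])
for v in range(166,190,2):
    row=[]
    for u in(278,280,282):
        z=d[v,u];q=T[:3,:3]@(np.linalg.inv(K)@[u,v,1]*z)+T[:3,3];row.append(np.round(q,3).tolist())
    print(v,row,pic[v,280])
E
```

```text
[[280.15626196 182.76450955]]
166 [[0.617, 0.016, 0.233], [0.61, 0.022, 0.224], [0.626, 0.025, 0.241]] [22 25 28]
168 [[0.617, 0.016, 0.224], [0.613, 0.022, 0.22], [0.623, 0.026, 0.229]] [12 16 14]
170 [[0.617, 0.016, 0.216], [0.614, 0.022, 0.212], [0.623, 0.026, 0.222]] [59 58 56]
172 [[0.615, 0.017, 0.206], [0.619, 0.022, 0.209], [0.62, 0.027, 0.21]] [35 32 31]
174 [[0.616, 0.017, 0.198], [0.62, 0.022, 0.201], [0.619, 0.028, 0.2]] [30 28 25]
176 [[0.615, 0.018, 0.188], [0.619, 0.023, 0.192], [0.617, 0.029, 0.189]] [33 30 34]
178 [[0.617, 0.018, 0.182], [0.617, 0.023, 0.181], [0.62, 0.029, 0.184]] [36 33 34]
180 [[0.588, 0.023, 0.139], [0.587, 0.029, 0.138], [0.587, 0.035, 0.137]] [18 18 15]
182 [[0.595, 0.022, 0.138], [0.595, 0.028, 0.138], [0.597, 0.034, 0.139]] [20 16 17]
184 [[0.6, 0.021, 0.135], [0.603, 0.027, 0.138], [0.601, 0.034, 0.134]] [14 15 15]
186 [[0.611, 0.02, 0.138], [0.61, 0.026, 0.137], [0.609, 0.032, 0.135]] [31 32 38]
188 [[0.611, 0.02, 0.129], [0.611, 0.026, 0.129], [0.615, 0.032, 0.132]] [153 157 167]
```

```bash
python3 - <<'E'
from go import *
pic,d=grab_frame("scene")
T=np.array(C["scene"]["world_from_camera"]);K=np.array(C["scene"]["intrinsics"])
Z=np.zeros(d.shape);X=Z.copy()
vv,uu=np.mgrid[:384,:512]
pts=(np.stack([uu,vv,np.ones_like(uu)],-1)@np.linalg.inv(K).T*d[...,None])@T[:3,:3].T+T[:3,3]
s,p,R=cur()
print("z mm world (rows v, cols u 270..290)")
for v in range(168,190): print(v,(pts[v,270:292,2]*1000).astype(int))
loc=(pts-p)@R
print("tool x"); 
for v in range(168,184): print(v,(loc[v,270:292,0]*1000).astype(int))
# top view too
pic,d=grab_frame("top");crop(pic,(195,175,325,260),6,"pics/top3z.png")
E
```

```text
z mm world (rows v, cols u 270..290)
168 [164 164 165 164 164 164 220 222 225 225 219 228 227 231 228 231 228 227
 232 236 237 239]
169 [165 163 168 164 164 166 217 222 218 221 213 223 223 222 227 226 223 223
 230 232 234 232]
170 [162 163 165 164 166 164 207 216 216 966 212 220 222 224 221 218 220 227
 225 232 229 227]
171 [161 161 163 166 164 164 202 203 211 209 214 213 216 220 216 216 200 129
 219 225 225 227]
172 [159 161 161 162 164 164 200 200 208 206 206 210 209 207 209 209 196 135
 129 128 128 129]
173 [161 164 161 161 162 161 199 198 202 201 204 208 208 203 207 202 190 166
 162 128 130 129]
174 [159 160 163 161 161 157 190 193 196 199 200 202 201 200 202 199 161 160
 132 128 130 128]
175 [156 155 157 156 152 154 187 186 192 194 197 197 197 196 196 194 157 158
 131 128 133 131]
176 [150 151 149 151 147 148 146 185 188 191 193 192 190 189 190 186 154 153
 133 129 129 132]
177 [145 148 147 147 145 146 141 144 184 184 185 187 189 186 187 149 146 148
 132 128 132 130]
178 [139 140 143 142 144 138 136 137 179 182 181 187 180 181 143 145 143 142
 134 132 127 129]
179 [134 138 137 1
[... 1783 characters left out ...]
-7  -4  27  28
  52  56  53  55]
176 [ 13  13  16  15  20  20  23  -8 -10 -12 -12 -11  -8  -6  -6  -1  26  28
  46  51  52  51]
177 [ 14  12  14  15  18  18  23  22 -10  -9  -9  -9 -10  -6  -6  26  30  29
  43  48  46  49]
178 [ 14  15  13  16  15  21  24  24  -9 -11  -9 -13  -6  -6  26  26  29  30
  38  41  46  45]
179 [ 15  13  15  15  19  20  20  21  20  20 -10 -11  -5  26  28  29  27  33
  37  40  42  42]
180 [10  9 11 11 11 13 15 16 18 21 21 21 22 25 23 25 25 28 34 36 34 39]
181 [ 5  8  9  8 10 11 13 11 14 15 18 17 17 20 23 21 24 25 30 31 35 31]
182 [ 3  5  3  1  6  6 10 11 10 13 14 13 13 15 15 19 21 25 26 27 28 29]
183 [-2 -1  0  0  1  2  5  5  7  6 10 12 11 11 13 16 20 22 21 26 26 28]
```

View pics/top3z.png

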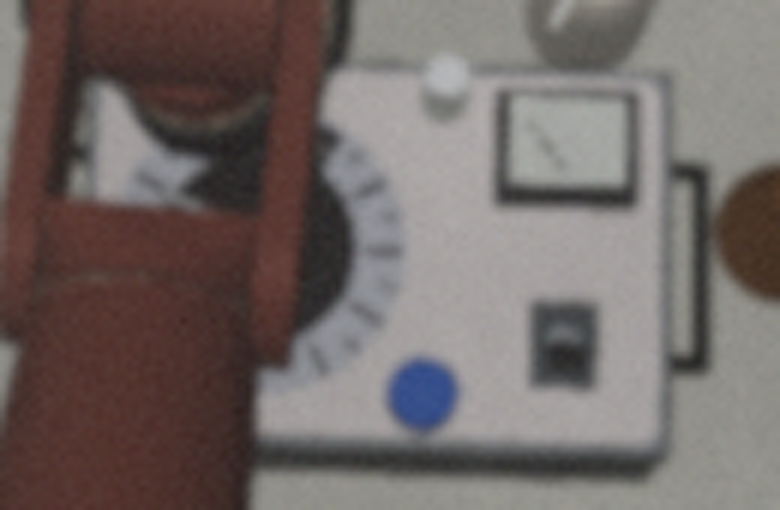

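The wide depth gap under the finger suggests the visible fingertip ends about 28 mm above the reported TCP, so I don't trust the height. A sideways probe is safe whichever is right: either the dial yields at about 3 N or the finger passes over the bar.

Emit:
step_arm(
  moves=[
    [0.004,0,0,0,0,0,0],
    [0.004,0,0,0,0,0,0],
    [0.003,0,0,0,0,0,0],
    [0.003,0,0,0,0,0,0],
    [0.002,0,0,0,0,0,0],
    [0,0,0,0,0,0,0],
  ],
)

```text
time: 5.2
tool_pos: [0.5928, 0.0335, 0.1484]
tool_rot: [-0.0, 0.225, 0.974, 0.0]
contact_force: [0.3, 0.5, 0.1]
gripper_width: -0.002
```

```bash
python3 - <<'E'
from go import *
info()
p,d=grab_frame("scene");crop(p,(210,130,320,220),7,"pics/scene4z.png")
E
```

```text
t 5.20 p [0.5928 0.0335 0.1484] psi 154.01 tilt 0.004 F [0.3 0.5 0.1] M [-0.    0.02 -0.  ] w -0.002 j6 -1.19
```

View pics/scene4z.png

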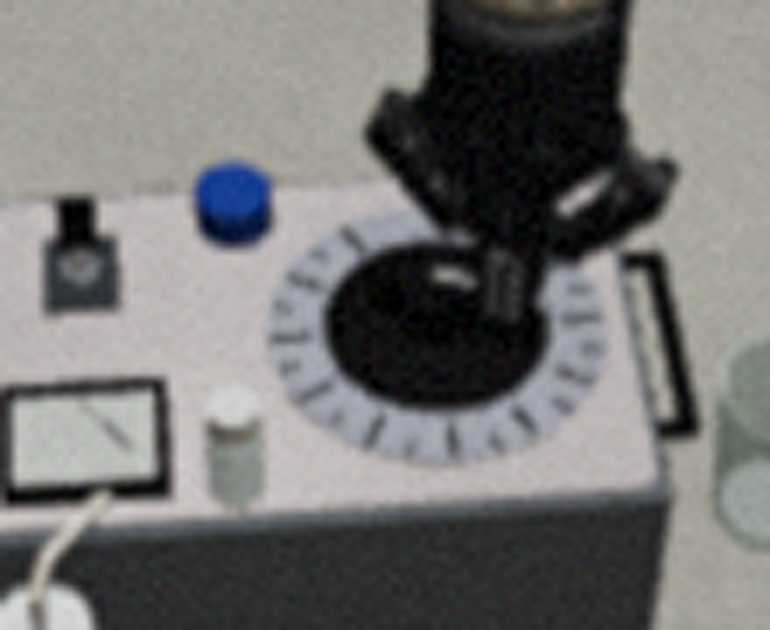

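No contact, so the finger passed over the bar, which confirms the tip really ends higher than the reported TCP. The picture shows the white mark at (440–475, 270–283), unmoved. I'll go back and come in lower.

Emit:
step_arm(
  moves=[
    [-0.008,0,0,0,0,0,0],
    [-0.008,0,0,0,0,0,0],
    [0,0,0.006,0,0,0,0],
    [0,0,0.006,0,0,0,0],
    [0,0,0.004,0,0,0,0],
    [0,0,0,0,0,0,0],
  ],
)

```text
time: 5.85
tool_pos: [0.6064, 0.0264, 0.1308]
tool_rot: [-0.001, 0.225, 0.974, -0.0]
contact_force: [-0.8, 0.3, 0.5]
gripper_width: 0.0
```

```bash
cat > dep.py <<'E'
from go import *
def cloud(n="scene"):
    pic,d=grab_frame(n)
    T=np.array(C[n]["world_from_camera"]);K=np.array(C[n]["intrinsics"])
    vv,uu=np.mgrid[:384,:512]
    pts=(np.stack([uu,vv,np.ones_like(uu)],-1)@np.linalg.inv(K).T*d[...,None])@T[:3,:3].T+T[:3,3]
    return pic,d,pts
E
python3 - <<'E'
from dep import *
info()
pic,d,pts=cloud(); s,p,R=cur()
loc=(pts-p)@R; m=(d>0)&(np.abs(loc[...,0])<.06)&(np.abs(loc[...,1])<.1)&(pts[...,2]>.125)&(loc[...,2]>-.12)
L=loc[m]
# finger: nearest face
f=L[(np.abs(L[:,0]+.011)<.006)&(np.abs(L[:,1])<.02)]
h=np.histogram(f[:,2],bins=np.arange(-.1,.02,.005));print(np.round(h[1][:-1]*1000).astype(int),h[0])
for z0 in np.arange(-.1,0,.01):
    q=L[(L[:,2]>z0)&(L[:,2]<z0+.01)&(L[:,0]<.04)]
    if len(q)>3: print(round(z0*1000),"y",np.round(np.percentile(q[:,1],[2,98])*1000),"x",np.round(np.percentile(q[:,0],[2,98])*1000),len(q))
E
```

```text
t 5.85 p [0.6064 0.0264 0.1308] psi 154.00 tilt 0.148 F [-0.8  0.3  0.5] M [ 0.03  0.01 -0.02] w 0.000 j6 -1.20
[-100  -95  -90  -85  -80  -75  -70  -65  -60  -55  -50  -45  -40  -35
  -30  -25  -20  -15  -10   -5    0    5   10] [10  5  6 14 10 17 11  5 10 11 10 11 11  7  2  0  0  0  7 23 22  0  0]
-100 y [-46.  44.] x [-18.   6.] 70
-90 y [-38.  40.] x [-15.   9.] 86
-80 y [-34.  30.] x [-15.   9.] 62
-70 y [-15.  17.] x [-14.  -4.] 17
-60 y [-12.  13.] x [-13.  -0.] 23
-50 y [-12.  13.] x [-14.  -2.] 22
-40 y [-63.  13.] x [-14.  31.] 54
-30 y [-62.  10.] x [-9. 26.] 42
-20 y [-62.  13.] x [11. 27.] 28
-10 y [-87.  28.] x [-44.  35.] 401
```

TCP at 0.131 is below the skirt's top with no contact, and depth puts the real tip about 29 mm behind the reported TCP. I'll lower another 12 mm (tip at about 0.148) and then push sideways.

Emit:
step_arm(
  moves=[
    [0,0,0.004,0,0,0,0],
    [0,0,0.004,0,0,0,0],
    [0,0,0.004,0,0,0,0],
    [0,0,0,0,0,0,0],
  ],
)

```text
time: 6.3
tool_pos: [0.6068, 0.0263, 0.1195]
tool_rot: [-0.001, 0.225, 0.974, -0.0]
contact_force: [0.3, -0.3, -0.0]
gripper_width: 0.005
```

Emit:
step_arm(
  moves=[
    [0.004,0,0,0,0,0,0],
    [0.004,0,0,0,0,0,0],
    [0.002,0,0,0,0,0,0],
    [0.002,0,0,0,0,0,0],
    [0.002,0,0,0,0,0,0],
    [0.002,0,0,0,0,0,0],
  ],
)

```text
time: 6.9
tool_pos: [0.594, 0.0333, 0.1208]
tool_rot: [0.002, 0.225, 0.974, 0.0]
contact_force: [4.6, -0.0, -1.6]
gripper_width: -0.0
```

```bash
python3 - <<'E'
from dep import *
info()
p,d=grab_frame("scene");crop(p,(210,130,320,220),7,"pics/scene5z.png")
E
```

```text
t 6.90 p [0.594  0.0333 0.1208] psi 153.99 tilt 0.181 F [ 4.6 -0.  -1.6] M [ 0.06 -0.78  0.  ] w -0.000 j6 -1.19
```

View pics/scene5z.png

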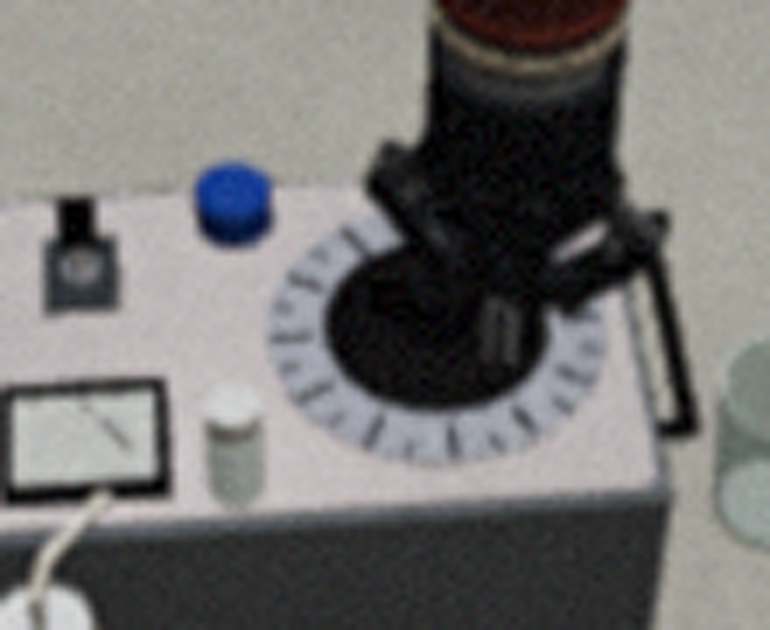

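Contact: 4.6 N sideways and the bar is being pushed. Now I'll turn with it about the dial axis.

Emit:
step_arm(
  moves=[
    [0.0036,0.0015,0,0,0,-0.1,0],
    [0.0036,0.0015,0,0,0,-0.1,0],
    [0.0036,0.0015,0,0,0,-0.1,0],
    [0.0036,0.0015,0,0,0,-0.1,0],
    [0.0036,0.0015,0,0,0,-0.1,0],
    [0.0036,0.0015,0,0,0,-0.1,0],
  ],
)

```text
time: 7.55
tool_pos: [0.5746, 0.0459, 0.1207]
tool_rot: [0.001, -0.075, 0.997, -0.001]
contact_force: [4.5, -1.5, -1.8]
gripper_width: 0.002
```

```bash
cat >> go.py <<'E'
def polar():
    p,R,psi=info();v=p[:2]-AX;r=np.linalg.norm(v);a=np.degrees(np.arctan2(v[1],v[0]));print("r %.4f ang %.1f"%(r,a));return r,a,psi
E
python3 - <<'E'
from dep import *
r,a,psi=polar()
print("bar est (ccw push)",a+np.degrees(np.arcsin(.019/r)), "psi-90",psi-90)
E
```

```text
t 7.55 p [0.5746 0.0459 0.1207] psi 188.62 tilt 0.115 F [ 4.5 -1.5 -1.8] M [-0.26 -0.68  0.1 ] w 0.002 j6 -1.77
r 0.0390 ang 73.7
bar est (ccw push) 102.83352586274096 psi-90 98.61617426668633
```

Emit:
step_arm(
  moves=[
    [0.0036,0.0015,0,0,0,-0.1,0],
    [0.0036,0.0015,0,0,0,-0.1,0],
    [0.0036,0.0015,0,0,0,-0.1,0],
    [0.0036,0.0015,0,0,0,-0.1,0],
    [0.0036,0.0015,0,0,0,-0.1,0],
    [0.0036,0.0015,0,0,0,-0.1,0],
  ],
)

```text
time: 8.15
tool_pos: [0.5517, 0.0464, 0.121]
tool_rot: [0.001, -0.366, 0.93, -0.0]
contact_force: [4.9, 0.2, -0.7]
gripper_width: 0.001
```

```bash
python3 - <<'E'
from dep import *
r,a,psi=polar()
print("bar est (ccw push)",a+np.degrees(np.arcsin(.019/r)), "psi-90",psi-90)
p,d=grab_frame("scene");crop(p,(210,130,320,220),7,"pics/scene6z.png")
E
```

```text
t 8.15 p [0.5517 0.0464 0.121 ] psi 223.00 tilt 0.139 F [ 4.9  0.2 -0.7] M [ 0.1  -0.71  0.08] w 0.001 j6 -2.37
r 0.0398 ang 107.5
bar est (ccw push) 135.99430003511975 psi-90 132.99807891985398
```

View pics/scene6z.png

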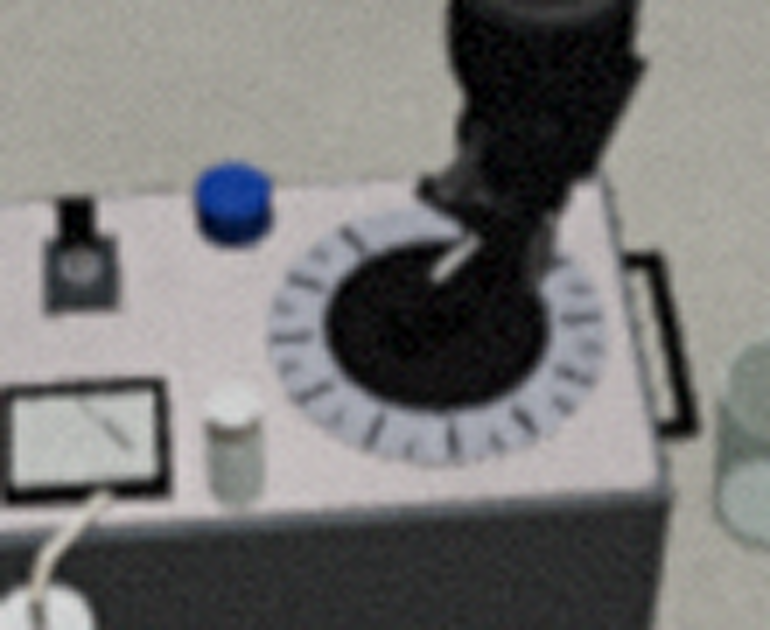

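The pointer now aims front-left, with the white line from (437,280) to (475,240). It's about 13° from zero, so I'll continue in small rows.

Emit:
step_arm(
  moves=[
    [0.0018,0.0007,0,0,0,-0.05,0],
    [0.0018,0.0007,0,0,0,-0.05,0],
    [0.0018,0.0007,0,0,0,-0.05,0],
  ],
)

```text
time: 8.5
tool_pos: [0.5461, 0.0444, 0.121]
tool_rot: [0.001, -0.433, 0.901, 0.0]
contact_force: [3.3, 2.5, -0.1]
gripper_width: 0.001
```

Emit:
step_arm(
  moves=[
    [0.001,0.0004,0,0,0,-0.02,0],
    [0.001,0.0004,0,0,0,-0.02,0],
  ],
)

```text
time: 8.7
tool_pos: [0.5441, 0.0431, 0.1209]
tool_rot: [0.001, -0.451, 0.892, 0.0]
contact_force: [3.2, 3.7, 1.0]
gripper_width: -0.006
```

```bash
python3 - <<'E'
from dep import *
r,a,psi=polar()
print("bar est (ccw push)",a+np.degrees(np.arcsin(.019/r)), "psi-90",psi-90)
E
```

```text
t 8.70 p [0.5441 0.0431 0.1209] psi 233.64 tilt 0.067 F [3.2 3.7 1. ] M [ 0.32 -0.39  0.04] w -0.006 j6 -2.56
r 0.0397 ang 119.3
bar est (ccw push) 147.89510274491826 psi-90 143.63583686676452
```

Emit:
step_arm(
  moves=[
    [0.001,0.0002,0,0,0,-0.02,0],
  ],
)

```text
time: 8.8
tool_pos: [0.5432, 0.0425, 0.1209]
tool_rot: [0.0, -0.46, 0.888, 0.0]
contact_force: [1.5, 2.9, 2.3]
gripper_width: 0.001
```

Emit:
step_arm(
  moves=[
    [0.001,0.0002,0,0,0,-0.02,0],
  ],
)

```text
time: 8.9
tool_pos: [0.5428, 0.0423, 0.121]
tool_rot: [0.001, -0.469, 0.883, 0.001]
contact_force: [4.0, 6.3, 1.6]
gripper_width: -0.001
```

Emit:
step_arm(
  moves=[
    [0.001,0.0002,0,0,0,-0.02,0],
  ],
)

```text
time: 9.0
tool_pos: [0.5425, 0.0424, 0.121]
tool_rot: [0.002, -0.478, 0.878, 0.001]
contact_force: [5.5, 9.3, 0.5]
gripper_width: -0.006
```

Force rises to about 11 N and the tool stalls, so it's at the zero stop. I'll hold for a moment, check, then retreat.

Emit:
step_arm(
  moves=[
    [0,0,0,0,0,0,0],
    [0,0,0,0,0,0,0],
  ],
)

```text
time: 9.2
tool_pos: [0.5426, 0.0424, 0.121]
tool_rot: [0.002, -0.478, 0.878, 0.001]
contact_force: [5.6, 7.5, 0.9]
gripper_width: 0.001
```

```bash
python3 - <<'E'
from dep import *
r,a,psi=polar()
print("bar est (ccw push)",a+np.degrees(np.arcsin(.019/r)), "psi-90",psi-90)
p,d=grab_frame("scene");crop(p,(210,130,320,220),7,"pics/scene7z.png")
E
```

```text
t 9.20 p [0.5426 0.0424 0.121 ] psi 237.10 tilt 0.274 F [5.6 7.5 0.9] M [ 1.25 -0.85  0.12] w 0.001 j6 -2.63
r 0.0399 ang 121.8
bar est (ccw push) 150.23487009793797 psi-90 147.09950024326747
```

Emit:
step_arm(
  moves=[
    [-0.006,0,0,0,0,0,0],
    [-0.008,0,0,0,0,0,0],
    [0,0,-0.04,0,0,0,0],
    [0,0,-0.04,0,0,0,0],
    [0,0,0,0,0,0,0],
  ],
)

```text
time: 9.75
tool_pos: [0.5525, 0.0523, 0.2071]
tool_rot: [0.004, -0.478, 0.878, -0.003]
contact_force: [-0.0, -1.1, 2.1]
gripper_width: 0.004
```

```bash
python3 - <<'E'
from dep import *
info()
p,d=grab_frame("scene");crop(p,(210,130,320,220),7,"pics/scene8z.png")
p,d=grab_frame("top");crop(p,(195,175,325,260),6,"pics/top8z.png")
E
```

```text
t 9.75 p [0.5525 0.0523 0.2071] psi 237.08 tilt 0.574 F [-0.  -1.1  2.1] M [-0.01  0.01 -0.01] w 0.004 j6 -2.61
```

View pics/scene8z.png

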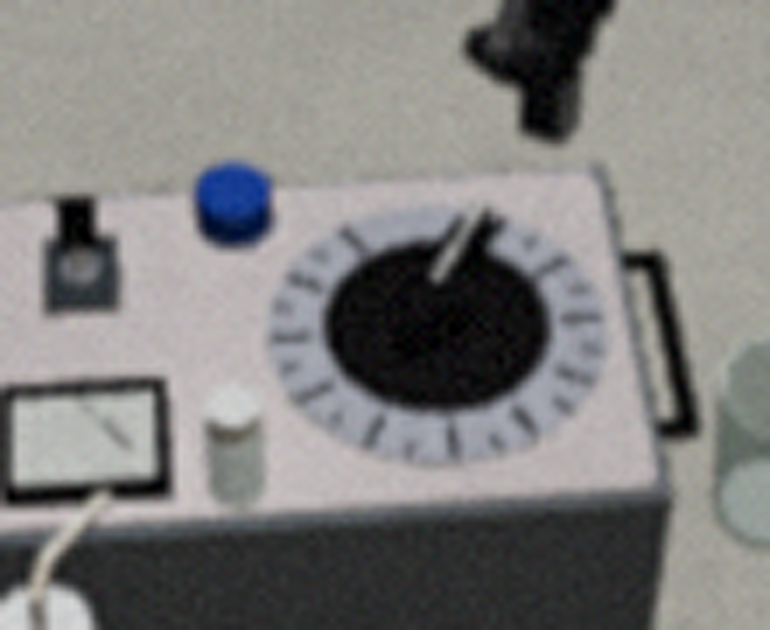

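View pics/top8z.png

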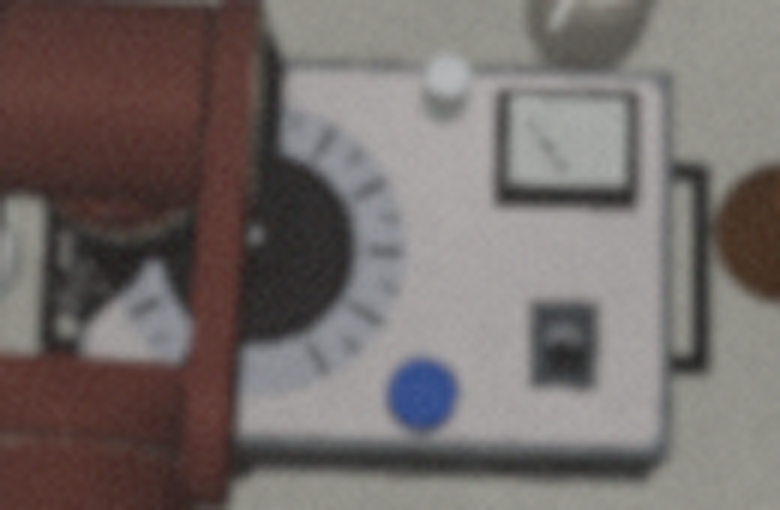

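```bash
python3 - <<'E'
from dep import *
c=lambda x,y:((x+.5)/7-.5+210,(y+.5)/7-.5+130)
a,b=[at_z("scene",c(*q),.1665) for q in((437,280),(487,208))]
print(a,b,np.degrees(np.arctan2(*(b-a)[[1,0]])), np.degrees(np.arctan2(*(b[:2]-AX)[[1,0]])),np.linalg.norm(b[:2]-AX))
# switch push start
to([SW[0]-.045,SW[1],.2071],180)
E
```

```text
[0.56889192 0.00616089 0.1665    ] [0.52860974 0.03279038 0.1665    ] 146.53235988994143 145.23146620602486 0.04259507947363084
t 9.85 p [0.5496 0.0523 0.2013] psi 237.08 tilt 0.083 F [ 0.8 -0.4 -0.6] M [0.   0.02 0.01] w 0.004 j6 -2.61
tool shift to target [ 0.2087 -0.0426 -0.0057]  turn tool z rad 0.9962
```

Emit:
step_arm(
  moves=[
    [0.042,-0.008,0,0,0,0,0],
    [0.042,-0.009,0,0,0,0,0],
    [0.042,-0.009,0,0,0,0,0],
    [0.042,-0.008,0,0,0,0,0],
    [0.041,-0.008,0,0,0,0,0],
    [0,0,0,0,0,0.142,0],
    [0,0,0,0,0,0.142,0],
    [0,0,0,0,0,0.142,0],
  ],
)

```text
time: 10.65
tool_pos: [0.4692, -0.1459, 0.1977]
tool_rot: [-0.002, -0.278, 0.961, 0.001]
contact_force: [-0.6, -0.7, 0.6]
gripper_width: 0.002
```

Emit:
step_arm(
  moves=[
    [0,0,0,0,0,0.142,0],
    [0,0,0,0,0,0.142,0],
    [0,0,0,0,0,0.142,0],
    [0,0,0,0,0,0.142,0],
    [0,0,0,0,0,0,0],
  ],
)

```text
time: 11.15
tool_pos: [0.4696, -0.1454, 0.198]
tool_rot: [-0.002, -0.001, 1.0, 0.001]
contact_force: [0.4, -0.1, -0.7]
gripper_width: 0.002
```

```bash
python3 - <<'E'
from dep import *
to([SW[0]-.045,SW[1],.121],180)
c=lambda x,y:((x+.5)/6-.5+190,(y+.5)/6-.5+140)
b=at_z("scene",c(545,138),.132);print("zero line scene",np.degrees(np.arctan2(*(b[:2]-AX)[[1,0]])),np.linalg.norm(b[:2]-AX))
p,d=grab_frame("scene");crop(p,(190,100,320,220),6,"pics/scene9z.png")
p,d=grab_frame("top");crop(p,(195,175,325,260),6,"pics/top9z.png")
E
```

```text
t 11.15 p [ 0.4696 -0.1454  0.198 ] psi 180.13 tilt 0.262 F [ 0.4 -0.1 -0.7] M [-0.03  0.01 -0.03] w 0.002 j6 -2.02
tool shift to target [-0.0027 -0.0008  0.0769]  turn tool z rad 0.0023
zero line scene 148.94953435306897 0.06224832855251485
```

View pics/scene9z.png

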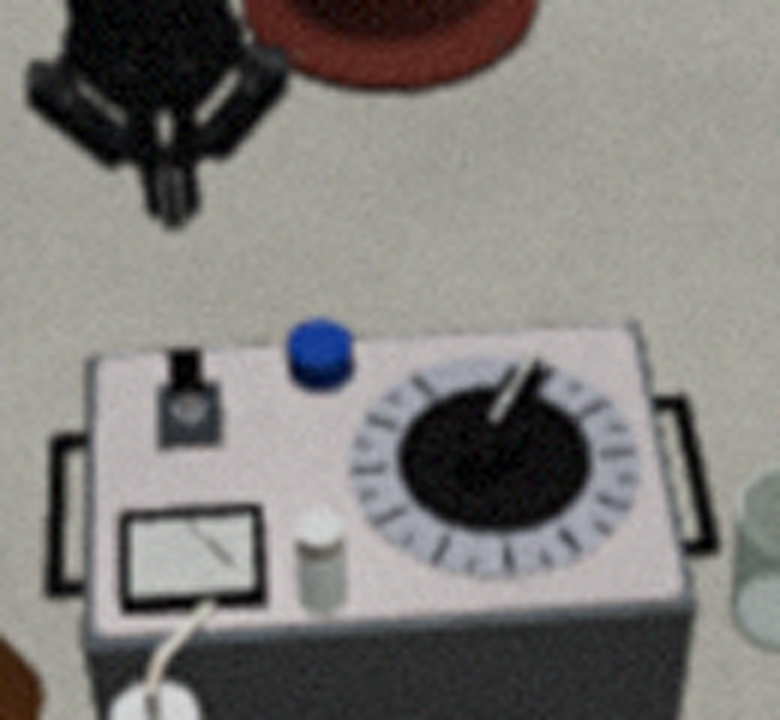

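View pics/top9z.png

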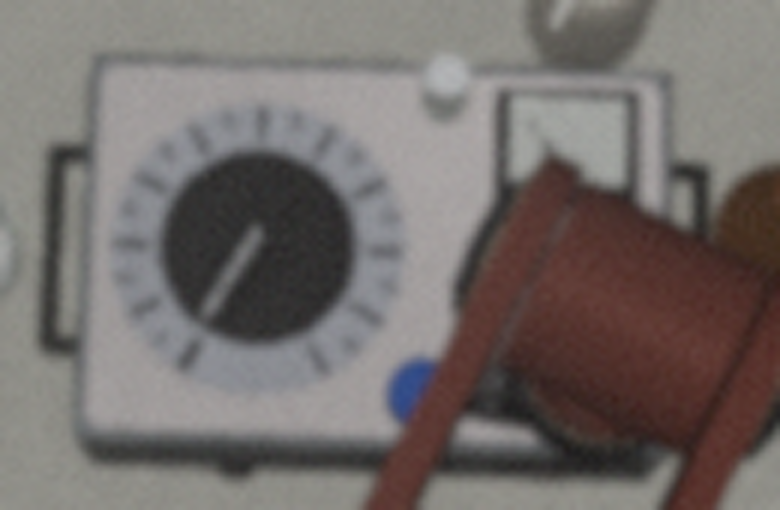

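In the top view the white index runs from (260,228) to (205,318), pointing straight at the thick zero line at (190,355), so the dial is at zero. In the scene view the finger is in front of the paddle. Next I'll lower and push the switch.

Emit:
step_arm(
  moves=[
    [0,0,0.03,0,0,0,0],
    [0,0,0.025,0,0,0,0],
    [0,0,0.015,0,0,0,0],
    [0,0,0.006,0,0,0,0],
    [-0.005,0,0,0,0,0,0],
    [-0.005,0,0,0,0,0,0],
    [-0.004,0,0,0,0,0,0],
    [0,0,0,0,0,0,0],
  ],
)

```text
time: 12.05
tool_pos: [0.4861, -0.1462, 0.1257]
tool_rot: [0.001, -0.001, 1.0, -0.0]
contact_force: [0.4, -0.6, -0.3]
gripper_width: -0.001
```

Emit:
step_arm(
  moves=[
    [-0.003,0,0,0,0,0,0],
    [-0.003,0,0,0,0,0,0],
    [-0.003,0,0,0,0,0,0],
    [-0.003,0,0,0,0,0,0],
  ],
)

```text
time: 12.45
tool_pos: [0.497, -0.1459, 0.1245]
tool_rot: [-0.0, -0.001, 1.0, -0.0]
contact_force: [-1.4, -0.2, 0.8]
gripper_width: -0.001
```

```bash
python3 - <<'E'
from dep import *
to([SW[0]-.009,SW[1],.121],180)
p,d=grab_frame("scene");crop(p,(190,120,290,200),7,"pics/scene10z.png")
E
```

```text
t 12.45 p [ 0.497  -0.1459  0.1245] psi 180.12 tilt 0.010 F [-1.4 -0.2  0.8] M [0.   0.34 0.05] w -0.001 j6 -2.00
tool shift to target [-0.0109 -0.0002  0.0035]  turn tool z rad 0.0021
```

View pics/scene10z.png

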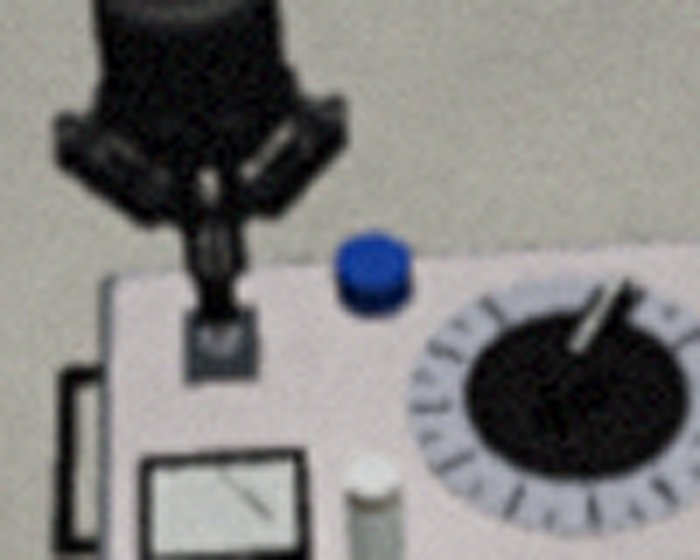

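Finger is on the paddle (contact starting, 1.4 N). I'll keep pushing.

Emit:
step_arm(
  moves=[
    [-0.003,0,0.001,0,0,0,0],
    [-0.003,0,0.001,0,0,0,0],
    [-0.003,0,0.001,0,0,0,0],
  ],
)

```text
time: 12.8
tool_pos: [0.5058, -0.1458, 0.1214]
tool_rot: [-0.0, -0.001, 1.0, -0.0]
contact_force: [-3.3, 0.5, 3.8]
gripper_width: 0.0
```

Emit:
step_arm(
  moves=[
    [-0.002,0,0,0,0,0,0],
  ],
)

```text
time: 12.9
tool_pos: [0.508, -0.1458, 0.1214]
tool_rot: [-0.0, -0.001, 1.0, -0.0]
contact_force: [-2.3, -0.8, 2.2]
gripper_width: -0.001
```

Emit:
step_arm(
  moves=[
    [-0.001,0,0,0,0,0,0],
  ],
)

```text
time: 13.0
tool_pos: [0.509, -0.1458, 0.1213]
tool_rot: [-0.0, -0.001, 1.0, -0.0]
contact_force: [-3.0, -0.3, 1.6]
gripper_width: -0.004
```

Emit:
step_arm(
  moves=[
    [-0.001,0,0,0,0,0,0],
  ],
)

```text
time: 13.1
tool_pos: [0.5098, -0.1458, 0.1212]
tool_rot: [-0.0, -0.001, 1.0, -0.0]
contact_force: [-3.5, -1.0, 0.8]
gripper_width: -0.0
```

Emit:
step_arm(
  moves=[
    [-0.001,0,0,0,0,0,0],
  ],
)

```text
time: 13.2
tool_pos: [0.51, -0.1458, 0.1211]
tool_rot: [-0.001, -0.001, 1.0, -0.0]
contact_force: [-6.7, 0.0, 3.9]
gripper_width: 0.001
```

Emit:
step_arm(
  moves=[
    [-0.001,0,0,0,0,0,0],
  ],
)

```text
time: 13.3
tool_pos: [0.5101, -0.1458, 0.1211]
tool_rot: [-0.002, -0.001, 1.0, 0.0]
contact_force: [-10.6, -1.2, 5.5]
gripper_width: -0.001
```

Emit:
step_arm(
  moves=[
    [-0.001,0,0,0,0,0,0],
  ],
)

```text
time: 13.4
tool_pos: [0.5101, -0.1458, 0.121]
tool_rot: [-0.004, -0.001, 1.0, 0.0]
contact_force: [-13.4, -0.7, 7.6]
gripper_width: -0.002
```

Force climbs to 15 N with no further motion, and the TCP is where I predicted for the on-stop. Retreat and look.

Emit:
step_arm(
  moves=[
    [0.006,0,0,0,0,0,0],
    [0.015,0,0,0,0,0,0],
    [0,0,-0.03,0,0,0,0],
    [0,0,-0.04,0,0,0,0],
    [0.02,0,-0.01,0,0,0,0],
    [0,0,0,0,0,0,0],
  ],
)

```text
time: 14.0
tool_pos: [0.4729, -0.1463, 0.2043]
tool_rot: [0.003, -0.001, 1.0, -0.001]
contact_force: [1.2, -0.4, -0.5]
gripper_width: 0.001
```

```bash
python3 - <<'E'
from dep import *
to(dialframe(149.4,.036,.032,.2),239.4)
p,d=grab_frame("scene");crop(p,(190,120,320,220),6,"pics/scene11z.png")
E
```

```text
t 14.00 p [ 0.4729 -0.1463  0.2043] psi 180.10 tilt 0.386 F [ 1.2 -0.4 -0.5] M [ 0.08 -0.07 -0.  ] w 0.001 j6 -2.02
tool shift to target [-0.0437  0.1456  0.0043]  turn tool z rad -1.0349
```

View pics/scene11z.png

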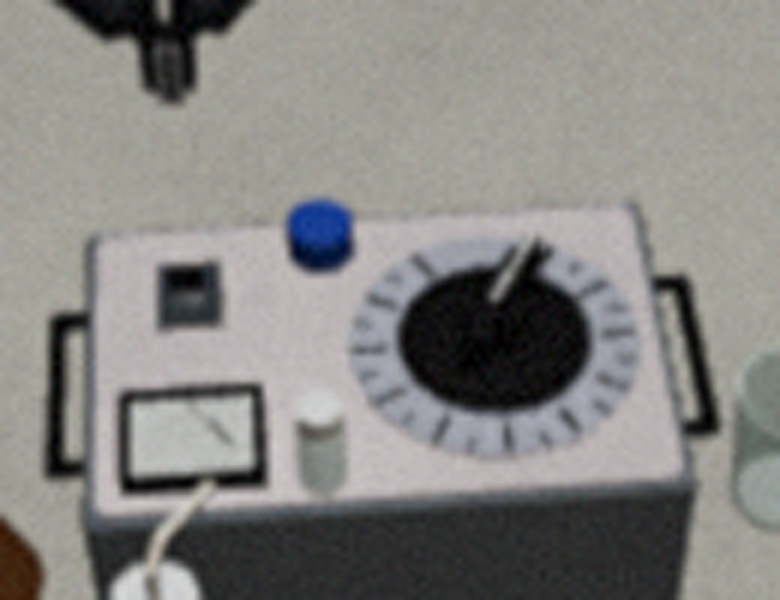

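The switch at (190,295) now leans back (the paddle no longer sticks out at the front edge) and the index is still at zero. Moving to the anticlockwise side of the bar.

Emit:
step_arm(
  moves=[
    [0,0.036,0,0,0,-0.1,0],
    [0,0,0,0,0,0,0],
  ],
)

```text
time: 14.25
tool_pos: [0.4715, -0.1072, 0.1994]
tool_rot: [-0.001, -0.053, 0.999, 0.001]
contact_force: [-0.7, -0.9, -0.1]
gripper_width: -0.001
```

Emit:
step_arm(
  moves=[
    [0,0,0,0,0,-0.14,0],
    [0,0,0,0,0,-0.14,0],
    [0,0,0,0,0,-0.14,0],
    [0,0,0,0,0,-0.14,0],
    [0,0,0,0,0,-0.14,0],
    [0,0,0,0,0,-0.14,0],
    [0,0,0,0,0,-0.095,0],
    [0,0,0,0,0,0,0],
  ],
)

```text
time: 15.05
tool_pos: [0.4716, -0.1098, 0.1997]
tool_rot: [-0.001, -0.495, 0.869, 0.001]
contact_force: [-0.2, 0.0, 0.2]
gripper_width: 0.003
```

```bash
python3 - <<'E'
from dep import *
to(dialframe(149.4,.036,.032,.2),239.4)
E
```

```text
t 15.05 p [ 0.4716 -0.1098  0.1997] psi 239.38 tilt 0.109 F [-0.2  0.   0.2] M [ 0.   -0.04 -0.01] w 0.003 j6 -2.99
tool shift to target [-0.1167  0.0171 -0.0003]  turn tool z rad -0.0004
```

Emit:
step_arm(
  moves=[
    [-0.039,0.006,0,0,0,0,0],
    [-0.039,0.006,0,0,0,0,0],
    [-0.039,0.005,0,0,0,0,0],
    [0,0,0,0,0,0,0],
    [0,0,0.03,0,0,0,0],
    [0,0,0.025,0,0,0,0],
    [0,0,0.015,0,0,0,0],
    [0,0,0,0,0,0,0],
  ],
)

```text
time: 15.85
tool_pos: [0.5145, -0.0006, 0.128]
tool_rot: [-0.002, -0.495, 0.869, 0.002]
contact_force: [0.3, -0.2, -0.4]
gripper_width: 0.002
```

```bash
python3 - <<'E'
from dep import *
to(dialframe(149.4,.036,.019,.12),239.4)
p,d=grab_frame("scene");crop(p,(210,130,320,220),7,"pics/scene12z.png")
E
```

```text
t 15.85 p [ 0.5145 -0.0006  0.128 ] psi 239.33 tilt 0.347 F [ 0.3 -0.2 -0.4] M [ 0.    0.04 -0.03] w 0.002 j6 -2.75
tool shift to target [-0.0138 -0.0017  0.0079]  turn tool z rad -0.0012
```

View pics/scene12z.png

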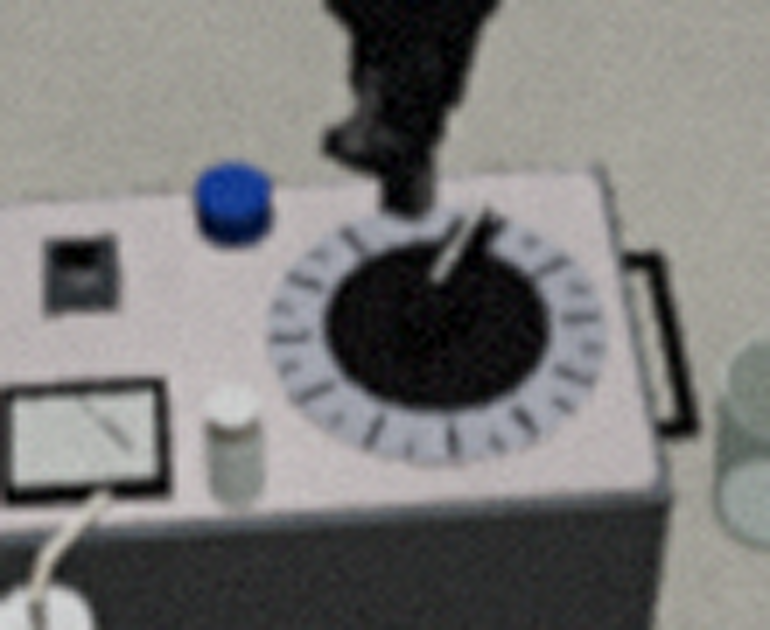

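Finger stands beside the bar's anticlockwise side, tip at (408,210), with the white mark still on zero. Lower 8 mm and push clockwise.

Emit:
step_arm(
  moves=[
    [0,0,0.004,0,0,0,0],
    [0,0,0.004,0,0,0,0],
    [-0.004,0,0,0,0,0,0],
    [-0.004,0,0,0,0,0,0],
    [-0.003,0,0,0,0,0,0],
    [-0.002,0,0,0,0,0,0],
    [-0.002,0,0,0,0,0,0],
  ],
)

```text
time: 16.6
tool_pos: [0.5239, 0.0122, 0.1238]
tool_rot: [-0.001, -0.496, 0.868, -0.0]
contact_force: [-3.3, -3.0, 1.8]
gripper_width: -0.002
```

```bash
cat >> go.py <<'E'
def up():
    r,a,psi=polar();bar=a-np.degrees(np.arcsin(.019/r));print("bar est (cw push) %.1f dial %.3f rad; psi-90 %.1f"%(bar,np.radians(149.4-bar),psi-90))
    for dl in(.1,.05,.02):
        dirn=np.radians(a-90)-dl/2;ps=np.radians(psi);ch=2*r*np.sin(dl/2);print(dl,"x %.4f y %.4f"%(ch*np.cos(dirn-ps),ch*np.cos(dirn-ps+np.pi/2)))
E
python3 - <<'E'
from dep import *
up()
E
```

```text
t 16.60 p [0.5239 0.0122 0.1238] psi 239.44 tilt 0.105 F [-3.3 -3.   1.8] M [-0.44  0.55 -0.04] w -0.002 j6 -2.73
r 0.0398 ang 174.7
bar est (cw push) 146.2 dial 0.055 rad; psi-90 149.4
0.1 x -0.0037 y 0.0015
0.05 x -0.0018 y 0.0008
0.02 x -0.0007 y 0.0003
```

Emit:
step_arm(
  moves=[
    [-0.0037,0.0015,0,0,0,0.1,0],
    [-0.0037,0.0015,0,0,0,0.1,0],
    [-0.0037,0.0015,0,0,0,0.1,0],
    [-0.0037,0.0015,0,0,0,0.1,0],
    [-0.0037,0.0015,0,0,0,0.1,0],
    [-0.0037,0.0015,0,0,0,0.1,0],
    [-0.0037,0.0015,0,0,0,0.1,0],
    [-0.0037,0.0015,0,0,0,0.1,0],
  ],
)

```text
time: 17.4
tool_pos: [0.5388, 0.0396, 0.1236]
tool_rot: [-0.001, -0.116, 0.993, -0.0]
contact_force: [-2.9, -1.9, 1.7]
gripper_width: -0.0
```

```bash
python3 - <<'E'
from dep import *
up()
E
```

```text
t 17.40 p [0.5388 0.0396 0.1236] psi 193.35 tilt 0.079 F [-2.9 -1.9  1.7] M [-0.41  0.53 -0.06] w -0.000 j6 -1.87
r 0.0397 ang 128.5
bar est (cw push) 100.0 dial 0.863 rad; psi-90 103.3
0.1 x -0.0037 y 0.0015
0.05 x -0.0018 y 0.0008
0.02 x -0.0007 y 0.0003
```

Tracking well. Remaining 1.23 rad: eight more rows now, then a check.

Emit:
step_arm(
  moves=[
    [-0.0037,0.0015,0,0,0,0.1,0],
    [-0.0037,0.0015,0,0,0,0.1,0],
    [-0.0037,0.0015,0,0,0,0.1,0],
    [-0.0037,0.0015,0,0,0,0.1,0],
    [-0.0037,0.0015,0,0,0,0.1,0],
    [-0.0037,0.0015,0,0,0,0.1,0],
    [-0.0037,0.0015,0,0,0,0.1,0],
    [-0.0037,0.0015,0,0,0,0.1,0],
  ],
)

```text
time: 18.2
tool_pos: [0.5684, 0.0488, 0.1232]
tool_rot: [-0.001, 0.28, 0.96, 0.0]
contact_force: [-4.1, 0.0, 2.1]
gripper_width: -0.003
```

Emit:
step_arm(
  moves=[
    [-0.0037,0.0015,0,0,0,0.1,0],
    [-0.0037,0.0015,0,0,0,0.1,0],
    [0,0,0,0,0,0,0],
  ],
)

```text
time: 18.5
tool_pos: [0.5768, 0.047, 0.1232]
tool_rot: [-0.001, 0.372, 0.928, 0.0]
contact_force: [-1.3, 0.7, 0.8]
gripper_width: 0.003
```

```bash
python3 - <<'E'
from dep import *
up()
p,d=grab_frame("scene");crop(p,(210,130,320,220),7,"pics/scene13z.png")
p,d=grab_frame("top");crop(p,(195,175,325,260),6,"pics/top13z.png")
E
```

```text
t 18.50 p [0.5768 0.047  0.1232] psi 136.30 tilt 0.084 F [-1.3  0.7  0.8] M [ 0.19  0.32 -0.03] w 0.003 j6 -0.86
r 0.0407 ang 71.1
bar est (cw push) 43.3 dial 1.853 rad; psi-90 46.3
0.1 x -0.0038 y 0.0015
0.05 x -0.0019 y 0.0008
0.02 x -0.0007 y 0.0003
```

View pics/scene13z.png

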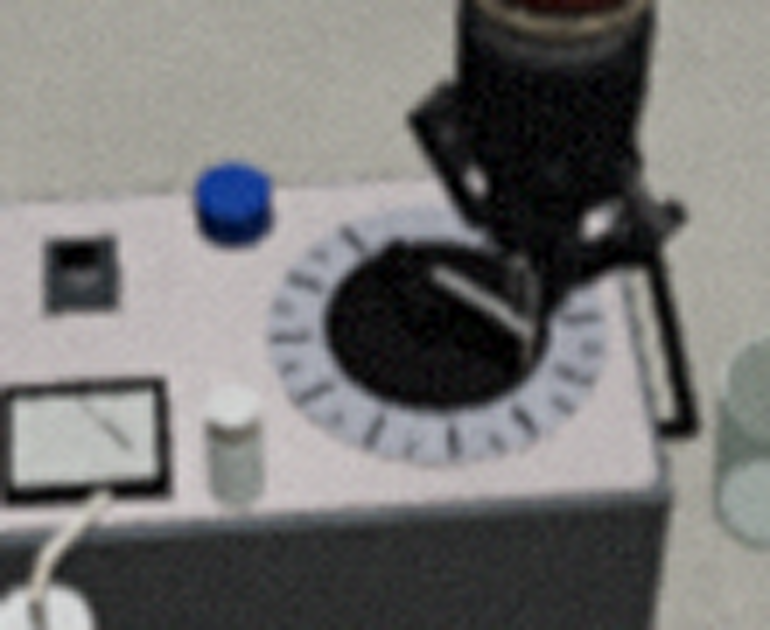

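The pointer, white line from (437,270) to (528,332), is nearing the fourth line. Estimated dial is 1.85 rad; a bit further, then back off to measure clearly.

Emit:
step_arm(
  moves=[
    [-0.0019,0.0008,0,0,0,0.05,0],
    [-0.0019,0.0008,0,0,0,0.05,0],
    [-0.0019,0.0008,0,0,0,0.05,0],
    [-0.0015,0.0006,0,0,0,0.04,0],
    [0,0,0,0,0,0,0],
    [0,0,0,0,0,0,0],
  ],
)

```text
time: 19.2
tool_pos: [0.5839, 0.0438, 0.1233]
tool_rot: [-0.0, 0.458, 0.889, 0.001]
contact_force: [-0.4, 3.6, 0.1]
gripper_width: 0.001
```

```bash
python3 - <<'E'
from dep import *
up()
E
```

```text
t 19.20 p [0.5839 0.0438 0.1233] psi 125.52 tilt 0.077 F [-0.4  3.6  0.1] M [0.64 0.12 0.06] w 0.001 j6 -0.67
r 0.0407 ang 60.1
bar est (cw push) 32.3 dial 2.044 rad; psi-90 35.5
0.1 x -0.0038 y 0.0015
0.05 x -0.0019 y 0.0008
0.02 x -0.0007 y 0.0003
```

Emit:
step_arm(
  moves=[
    [0.006,0,0,0,0,0,0],
    [0.01,0,0,0,0,0,0],
    [0,0,-0.04,0,0,0,0],
    [0,0,-0.04,0,0,0,0],
    [0.04,0,-0.02,0,0,0,0],
    [0.045,0,0,0,0,0,0],
    [0.045,0,0,0,0,0,0],
    [0.045,0,0,0,0,0,0],
  ],
)

```text
time: 20.0
tool_pos: [0.472, 0.1998, 0.2239]
tool_rot: [0.001, 0.459, 0.889, 0.0]
contact_force: [0.8, 0.6, -0.9]
gripper_width: 0.004
```

```bash
python3 - <<'E'
from dep import *
info()
p,d=grab_frame("scene");crop(p,(210,130,320,220),7,"pics/scene14z.png");cv2.imwrite("pics/scene14.png",p[:,:,::-1])
p,d=grab_frame("top");crop(p,(195,175,325,260),6,"pics/top14z.png");cv2.imwrite("pics/top14.png",p[:,:,::-1])
E
```

```text
t 20.00 p [0.472  0.1998 0.2239] psi 125.40 tilt 0.098 F [ 0.8  0.6 -0.9] M [-0.01 -0.05 -0.02] w 0.004 j6 -0.36
```

View pics/scene14z.png

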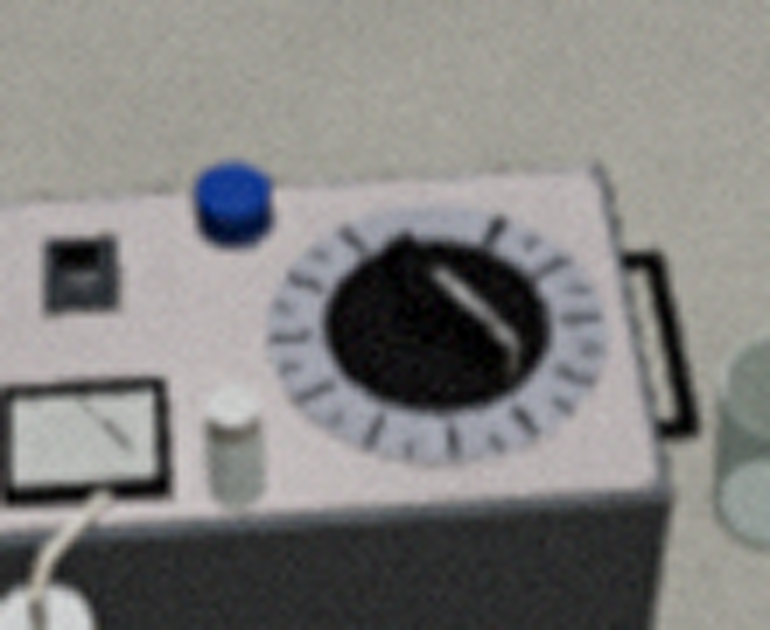

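View pics/top14z.png

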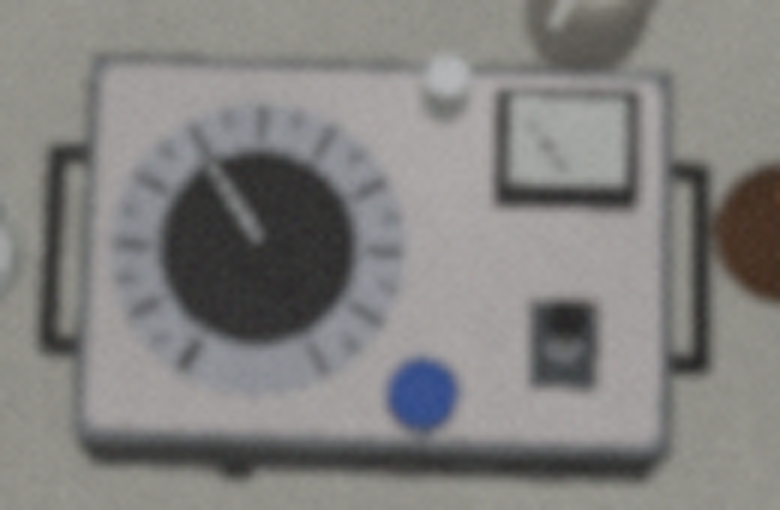

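The top view shows the switch leaning back (on). The white index runs from (260,240) to (208,157), aimed close to the fourth long line at (197,138). I'll measure it numerically against the zero picture.

```bash
python3 - <<'E'
from dep import *
def ang(img,n,s,off,zz=.1665):
    # unwarp to plane z at 0.25mm/px around axis
    N=400;g=.3e-3
    ii,jj=np.mgrid[:N,:N];X=AX[0]+(N/2-ii)*g;Y=AX[1]+(N/2-jj)*g
    uv=proj(n,np.c_[X.ravel(),Y.ravel(),np.full(N*N,zz)])
    mu=((uv[:,0]-off[0]+.5)*s-.5).astype(np.float32).reshape(N,N);mv=((uv[:,1]-off[1]+.5)*s-.5).astype(np.float32).reshape(N,N)
    w=cv2.remap(img,mu,mv,cv2.INTER_LINEAR).astype(float).mean(2)
    rr=np.hypot(X-AX[0],Y-AX[1]);m=(rr<.040)&(w>75)
    wt=(w-60)*m;x=X[m];y=Y[m];q=wt[m]
    c=np.array([np.average(x,weights=q),np.average(y,weights=q)])
    S=np.cov(np.c_[x,y].T,aweights=q);ev,V=np.linalg.eigh(S);d=V[:,1]
    if d@(c-AX)<0:d=-d
    # ray-from-axis estimate for far portion
    f=rr[m]>.02;a2=np.degrees(np.arctan2(np.average(y[f],weights=q[f])-AX[1],np.average(x[f],weights=q[f])-AX[0]))
    return round(np.degrees(np.arctan2(d[1],d[0])),2),round(a2,2),m.sum(),np.round(np.sqrt(ev)*1000,1)
for f in("top0z","top9z","top14z"): print(f,ang(cv2.imread(f"pics/{f}.png"),"top",6,(195,175)))
for f in("scene8z","scene14z"): print(f,ang(cv2.imread(f"pics/{f}.png"),"scene",7,(210,130)))
# scale line 4 and zero from top at z .132
cvt=lambda c:((c[0]+.5)/6-.5+195,(c[1]+.5)/6-.5+175)
for c in((197,137),(187,357),(262,122),(150,183),(320,358)):
    b=at_z("top",cvt(c),.132)[:2]-AX;print(c,np.degrees(np.arctan2(b[1],b[0])),np.linalg.norm(b))
E
```

```text
top0z (np.float64(66.5), np.float64(66.62), np.int64(3821), array([ 2.2, 10.6]))
top9z (np.float64(149.76), np.float64(148.5), np.int64(4210), array([ 2.2, 12.1]))
top14z (np.float64(33.81), np.float64(34.81), np.int64(4364), array([ 2.3, 11.7]))
scene8z (np.float64(-103.02), np.float64(177.65), np.int64(18198), array([10. , 21.4]))
scene14z (np.float64(-112.43), np.float64(167.96), np.int64(20761), array([13.6, 20.7]))
(197, 137) 30.356070536865076 0.06521500040937828
(187, 357) 148.80688590956098 0.06641742897157532
(262, 122) 0.060063247987308895 0.06480305583985534
(150, 183) 60.39376533455916 0.06446930549253181
(320, 358) -150.0335121987966 0.06458067218572151
```

Two visual estimates give a dial angle of 1.98–2.02 rad, and the finger geometry gave 2.04. That's slightly short, so I'll push on by about 0.08 rad.

Emit:
step_arm(
  moves=[
    [-0.045,0,0,0,0,0,0],
    [-0.045,0,0,0,0,0,0],
    [-0.045,0,0,0,0,0,0],
    [-0.035,0,0,0,0,0,0],
    [0,0,0.03,0,0,0,0],
    [0,0,0.03,0,0,0,0],
    [0,0,0.025,0,0,0,0],
    [0,0,0,0,0,0,0],
  ],
)

```text
time: 20.9
tool_pos: [0.5687, 0.0593, 0.1336]
tool_rot: [-0.004, 0.459, 0.889, -0.002]
contact_force: [-0.3, 0.5, -0.9]
gripper_width: -0.001
```

```bash
python3 - <<'E'
from dep import *
up(); to([.5839,.0438,.1233],125.5)
E
```

```text
t 20.90 p [0.5687 0.0593 0.1336] psi 125.38 tilt 0.482 F [-0.3  0.5 -0.9] M [ 0.04  0.03 -0.01] w -0.001 j6 -0.64
r 0.0511 ang 84.3
bar est (cw push) 62.5 dial 1.517 rad; psi-90 35.4
0.1 x -0.0035 y 0.0037
0.05 x -0.0017 y 0.0019
0.02 x -0.0007 y 0.0008
t 20.90 p [0.5687 0.0593 0.1336] psi 125.38 tilt 0.482 F [-0.3  0.5 -0.9] M [ 0.04  0.03 -0.01] w -0.001 j6 -0.64
tool shift to target [-0.0215  0.0035  0.0101]  turn tool z rad -0.0021
```

Emit:
step_arm(
  moves=[
    [-0.007,0.0015,0.005,0,0,0,0],
    [-0.007,0.001,0.004,0,0,0,0],
    [-0.006,0.001,0,0,0,0,0],
    [0,0,0,0,0,0,0],
  ],
)

```text
time: 21.3
tool_pos: [0.5873, 0.0452, 0.1305]
tool_rot: [0.001, 0.459, 0.888, 0.0]
contact_force: [-0.1, -1.1, 0.5]
gripper_width: 0.002
```

Emit:
step_arm(
  moves=[
    [-0.0015,0,0,0,0,0,0],
    [-0.0012,0.0005,0,0,0,0.03,0],
    [-0.001,0.0003,0,0,0,0.02,0],
    [0,0,0,0,0,0,0],
    [0,0,0,0,0,0,0],
  ],
)

```text
time: 21.8
tool_pos: [0.5891, 0.0436, 0.1297]
tool_rot: [0.0, 0.481, 0.877, 0.0]
contact_force: [-1.1, 3.1, 1.2]
gripper_width: 0.0
```

```bash
python3 - <<'E'
from dep import *
up()
E
```

```text
t 21.80 p [0.5891 0.0436 0.1297] psi 122.56 tilt 0.031 F [-1.1  3.1  1.2] M [0.43 0.19 0.03] w 0.000 j6 -0.62
r 0.0434 ang 54.0
bar est (cw push) 28.1 dial 2.118 rad; psi-90 32.6
0.1 x -0.0041 y 0.0014
0.05 x -0.0020 y 0.0007
0.02 x -0.0008 y 0.0003
```

Emit:
step_arm(
  moves=[
    [0.006,0,0,0,0,0,0],
    [0.01,0,0,0,0,0,0],
    [0,0,-0.04,0,0,0,0],
    [0,0,-0.04,0,0,0,0],
    [0.04,0,-0.01,0,0,0,0],
    [0.045,0,0,0,0,0,0],
    [0.045,0,0,0,0,0,0],
    [0.045,0,0,0,0,0,0],
  ],
)

```text
time: 22.6
tool_pos: [0.4848, 0.2056, 0.2193]
tool_rot: [0.0, 0.481, 0.877, -0.0]
contact_force: [-0.3, 1.1, -1.2]
gripper_width: -0.001
```

```bash
cat > ang.py <<'E'
from dep import *
def ang(img,n,s,off,zz=.1665,dx=(0,0),th=75,rmax=.040):
    A=AX+np.array(dx);N=400;g=.3e-3
    ii,jj=np.mgrid[:N,:N];X=A[0]+(N/2-ii)*g;Y=A[1]+(N/2-jj)*g
    uv=proj(n,np.c_[X.ravel(),Y.ravel(),np.full(N*N,zz)])
    mu=((uv[:,0]-off[0]+.5)*s-.5).astype(np.float32).reshape(N,N);mv=((uv[:,1]-off[1]+.5)*s-.5).astype(np.float32).reshape(N,N)
    w=cv2.remap(img,mu,mv,cv2.INTER_LINEAR).astype(float).mean(2)
    rr=np.hypot(X-A[0],Y-A[1]);m=((rr<rmax)&(w>th)).astype(np.uint8)
    nl,lab,st,ce=cv2.connectedComponentsWithStats(m);k=1+np.argmax(st[1:,4]);m=lab==k
    q=(w-60)[m];x=X[m];y=Y[m];c=np.array([np.average(x,weights=q),np.average(y,weights=q)])
    S=np.cov(np.c_[x,y].T,aweights=q);ev,V=np.linalg.eigh(S);d=V[:,1]
    if d@(c-A)<0:d=-d
    a=np.degrees(np.arctan2(d[1],d[0]));a2=np.degrees(np.arctan2(*(c-A)[[1,0]]))
    # perpendicular miss of line from axis (calibration shift)
    return a,a2,m.sum()
E
python3 - <<'E'
from ang import *
info()
p,d=grab_frame("scene");crop(p,(210,130,320,220),7,"pics/scene15z.png")
for k in range(3):
    p,d=grab_frame("top");crop(p,(195,175,325,260),6,f"pics/top15{'abc'[k]}z.png")
for th in(70,80,95):
  for f in("top9z","top14z","top15az","top15bz","top15cz"): print(th,f,np.round(ang(cv2.imread(f"pics/{f}.png"),"top",6,(195,175),th=th),2))
E
```

```text
t 22.60 p [0.4848 0.2056 0.2193] psi 122.52 tilt 0.039 F [-0.3  1.1 -1.2] M [ 0.02 -0.02 -0.04] w -0.001 j6 -0.31
70 top9z [ 149.77  147.84 4666.  ]
70 top14z [  33.87   35.38 4845.  ]
70 top15az [  29.4    30.62 4987.  ]
70 top15bz [  29.44   30.73 4929.  ]
70 top15cz [  29.1    30.76 4983.  ]
80 top9z [ 149.75  147.89 3759.  ]
80 top14z [  33.84   35.41 3906.  ]
80 top15az [  29.41   30.65 4035.  ]
80 top15bz [  29.6    30.79 3964.  ]
80 top15cz [  29.19   30.78 4022.  ]
95 top9z [ 149.69  147.99 2396.  ]
95 top14z [  33.65   35.43 2535.  ]
95 top15az [  29.5    30.66 2765.  ]
95 top15bz [  29.86   30.82 2712.  ]
95 top15cz [  29.43   30.71 2692.  ]
```

View pics/top15az.png

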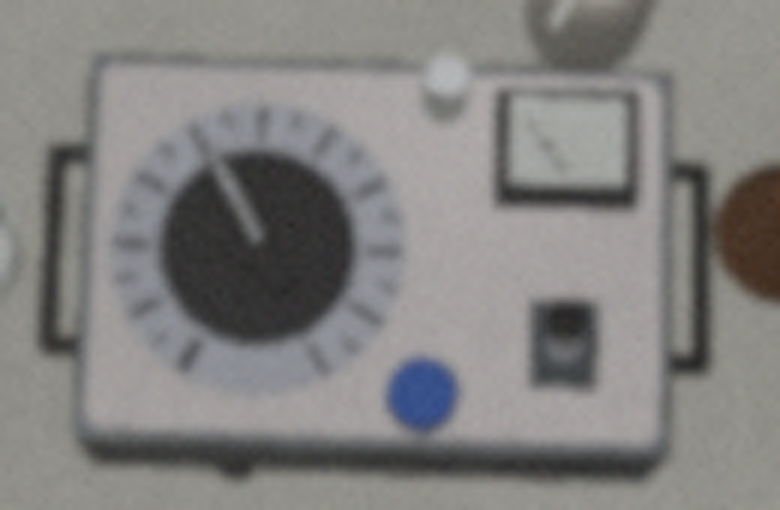

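View pics/scene15z.png

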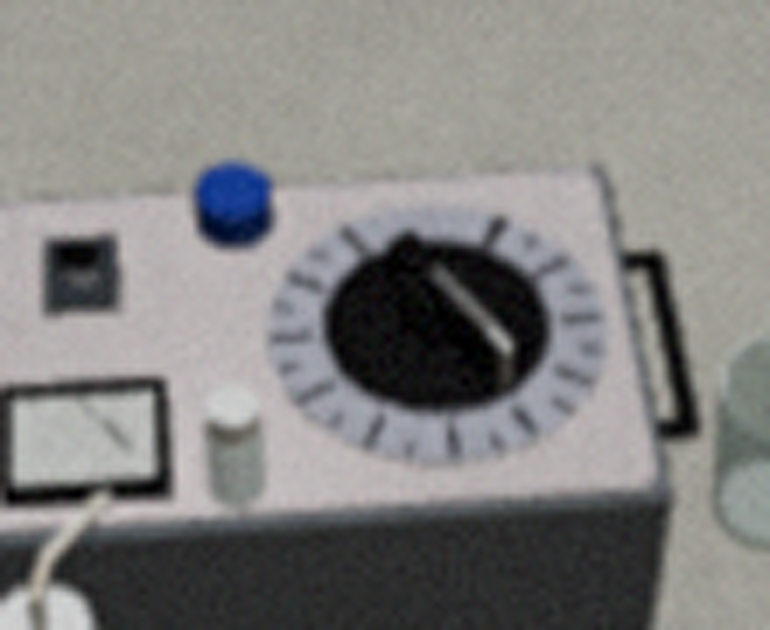

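The top view has the white mark pointing at the fourth long line, the switch leaning back, and the cap, vial and bottle in place. Direction change since zero is 120.3° (2.10 rad). The arm is clear, so I'm handing in.

```bash
python3 - <<'E'
from plant import *
print(job_done())
E
```

```text
the job is handed in; nothing more can be done
None
```

I pushed the dial down to its zero stop, flipped the switch on with the dial at zero, then pushed the dial up to the 40 line. I handed the job in at about 23 s with the arm clear; it gave no verdict.

**What I did**
- I pushed the bar with shut fingertips, without gripping. At the zero stop the force rose to about 11 N as the tool stalled.
- I pushed the switch paddle to its on stop, where the force reached about 15 N. The top view shows it leaning to the back.
- I pushed the dial up in two goes. The first stopped a little short, so I backed off, measured it in the top picture and pushed about 0.08 rad more.

**Last checks**
- **Dial angle (target 2.094 rad, allowed 2.004–2.184):**
  - The white line's direction against the zero picture gives about 2.10 rad, which I trust most.
  - The position of the line's middle about the dial axis gives about 2.04.
  - The finger contact position gives 2.12–2.14.
- **Surroundings:** the cap, vial, flask and wash bottle beside the variac looked unmoved in the last pictures. I did not check the torch or the far wash bottle again after the start.

**What disagreed**
- The real fingertips end about 29 mm behind the reported TCP. My first low pass went over the bar without touching it, and I corrected for this from the depth pictures.
- At zero, the scene camera read the index about 3–4° off. The top view and the stall at the stop both agreed with zero.

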